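Turn the parked filling funnel over and set it in its stand

ROBOT

A 6-joint arm with a two-finger parallel gripper is mounted at the origin on a cart in front of the work surface, level with it; the furniture and walls round the work are solid. World frame = base frame: x ahead of the robot, y to its left, z up, the work surface at z = 0. Lengths are in m, angles in rad, forces in N, time in s.
With the tool pointing down it reaches from about 0.35 to 0.85 m from the base axis. Payload 8.1 kg.
Tool frame: the origin (TCP) lies on the centre line of the jaws, within the pads' length; the fingertips stand 17 mm ahead of it and the grasp point (between the pads) lies 2 mm behind it; z points along the fingers, y is the line along which they close (so a half turn about z gives the same grasp; the last joint's range is limited). The gripper opens to 93 mm and grips with 3 to 60 N. Pads are 15 mm wide; open, the fingers measure 128 mm over their backs; the gripper's body (75 mm by 188 mm) begins 65 mm behind the grasp point.
Start: joints at [-1.396, 0.13, 1.488, -0, 1.523, -0.085], TCP at [0.154, -0.58, 0.236] pointing down, gripper open.
Joint ranges: [-2.96, 2.96], [-0.89, 2.26], [0.02, 2.5], [-1.34, 4.48], [0, 2.73], [-2.66, 2.66]. Speed limits (rad/s): [2.39, 2.39, 2.79, 3.14, 3.14, 3.14].

INTERFACE

Orientations are given as a rotation vector (axis times angle).
In Python, from plant import status, eyes, robot gives the robot as it stands. The module is installed in compiled form; this text tells all that it offers.
- The arm moves only by the tool servo_tool, never from a script. Its argument "plan" is text: rows parted by semicolons, each of 4 numbers parted by spaces: the shift along the tool's x, y, z in m, then the turn about the tool's z in degrees. A call has 1 to 12 rows; each row is the pose to reach, as a shift and turn from the pose commanded when the call began, along the tool's axes at that moment; what a row does not reach only later rows make up. A row lasts 1/12 s, in which the tool goes at most 41.7 mm and 7.16 degrees, less where a joint would pass 70% of its speed; a pose out of reach is approached as far as the arm can. A call with a gripper value outside its range is refused whole. "grip" is the closure, from -1 (fully open) to 1 (shut), set as the call begins (left out, the last holds). The fingers move at their own pace and stop on an object; "grip_force" is the grip in N (left out, the last holds). Time passes only in rows, so rows that repeat a pose let the fingers close. It gives the time, the measured TCP pose, the force, the opening and the grip force at its end, in the units of the state.
- status.read_state(): the state, without advancing time (a new reading comes with each control period).
- eyes.read_camera(name): name is "scene" or "top" or "wrist"; returns a dict with "image" (400x640x3 uint8, blue, green, red), "fovy" (degrees; the focal length in pixels is half the picture's height over the tangent of half this angle, whatever the lens; pixels are square), "cx", "cy" (the principal point, pixels), "world_from_camera" (4x4, takes a point from camera to world coordinates); the wrist camera has in their place "hand_eye" (4x4, takes a point from camera to tool coordinates, whose origin is the TCP and whose axes are the flange's). Camera axes: x right, y down, z forward; pixel columns grow to the right and rows downward; lengths in m; the calibration is good to about 2 mm. The wrist camera is an equidistant fisheye: a pixel r from the principal point sees the ray r / f radians off the axis. A picture is of the moment at which its call begins: read the wrist's pose just before it. There is no depth.
- robot.close_job(): hands the job in; it is judged then, once.
The state is a dict: "t": time; "q": joint angles; "dq": joint speeds; "joint_torque": joint torques, N m; "tool_pos": TCP position; "orientation": TCP orientation; "force": force on the tool from outside, world axes, zero at the start; "wrist_torque": the same for the moment, N m; "opening": finger opening in m; "gripper_force": force on a finger pad.
Only numpy, scipy, OpenCV 4.12 (cv2) and the standard library are available. Lean on these libraries where they do the work, as an engineer would, in place of code of your own. Each camera call takes 0.05 s, during which the arm holds its last target. There are 200 camera calls.

TASK

The metal filling funnel is parked mouth-down on the counter. Lay it on its side with its spout resting on the steel bench block and let go of it, then pick it up by its red handle and set it spout-down in the blue conical seat of the three-legged stand, upright and fully home, and let go. Leave the oil bottle, the flux jar and the solder spool where they are.

Things in the scene. Friction and masses are not known exactly. Their poses are not given: they have to be found in the camera images.
- funnel: bright metal funnel, parked mouth-down. Origin: centre of the mouth plane; z runs from mouth to spout (up as parked), -x points to the handle. Square flange 76 x 76 mm, z 0 to 5; skirt 68 mm across to z = 20; cone to 24 mm across at z = 57; spout 24 mm across to z = 115 mm. Rim wall 3 mm, closed by a strainer 20 mm inside. Mass 0.15 to 0.31 kg, centred near z = 35 mm, within 8 mm of the axis
- funnel_handle: red loop handle fixed to the funnel, sticking out sideways beside the flange; same origin and axes as funnel. Flat loop in the funnel's xz plane, 10 mm thick in y with flat sides: two straight bars along x, at z = 4 to 11 mm and 19 to 26 mm, from x = -34 to -83 mm, closed by an end bar out to x = -91 mm
- handle_grip (a point): middle of the graspable part of the red loop, at x = -66, y = 0, z = 15 mm in the funnel's frame
- spout_tip (a point): centre of the open spout end, at z = 115 mm in the funnel's frame. Laid on its side, the funnel rests on an edge of its square flange, which stops it from rolling, and on its spout; with the spout end on the 20 mm block it lies nearly level, its axis 38 mm above the counter at the flange and 32 mm at the tip
- stand: three-legged stand, fixed to the counter. Origin: centre of its footprint on the counter; z up. Blue seat ring 64 mm across, 92 to 109 mm above the counter, with a conical hole, 32 mm across at the bottom and 52 mm at the top, that matches the funnel's cone; dark legs splay out to feet 68 mm from the axis
- seat (a point): centre of the upper edge of the stand's conical seat, 109 mm above the counter, on the seat's axis, z up. With the funnel fully home its mouth plane is about 34 mm above this point; it can sit at any angle about the vertical
- block: grey square steel bench block, 75 x 75 x 20 mm, fixed to the counter. Origin: centre of its underside; x and y along its sides. A tall grey cabinet (fixed, 250 mm tall) stands behind it, its front about 0.70 m ahead of the robot: an arm leaning over the block from the far side can touch it
- oil_bottle: white oil bottle with a red nozzle, 50 mm across, 140 mm tall, loose. Origin: centre of its underside
- flux_jar: brown jar with a black lid, 47 mm across, 77 mm tall, loose. Origin: centre of its underside
- solder_spool: white spool, 50 mm across, 34 mm tall, loose. Origin: centre of its underside

How it is judged:
On the way, in this order (a step that is already met when the one before it is completed fails the run):
1. the funnel lies on its side, within 20 degrees of level, at rest, its spout on the block, and is let go (angle between funnel's own z axis and vertical between 1.22 and 1.92 rad and contact force between funnel and block above 0.1 N and contact force between the fingers and funnel below 0.05 N and linear speed of funnel below 0.02 m/s), for 0.2 s.
2. the funnel is carried by its handle, mouth up (contact force between the fingers and funnel_handle above 1 N and height (world z) of spout_tip above 0.03 m and angle between funnel's own z axis and vertical above 2.4 rad and contact force between funnel and block below 0.05 N), for 0.2 s.
At the end, for the whole second after the job is handed in: the funnel sits spout-down in the stand's seat, within 5 mm of its axis and 4.5 degrees of upright, its mouth plane 28 to 38 mm above the seat's upper edge, at rest and released (horizontal distance between funnel and seat below 0.005 m and angle between funnel's own z axis and vertical above 3.06 rad and z of funnel in the frame of seat between 0.028 and 0.038 m and linear speed of funnel below 0.02 m/s and contact force between the fingers and funnel below 0.05 N); the robot touches nothing.
It fails at once if the oil bottle is moved more than 30 mm (distance of oil_bottle from where it was at the start of the episode above 0.03 m).
It fails at once if the flux jar is moved more than 30 mm (distance of flux_jar from where it was at the start of the episode above 0.03 m).
It fails at once if the solder spool is moved more than 30 mm (distance of solder_spool from where it was at the start of the episode above 0.03 m).
It also fails if it takes over 59 s, if anything falls off the work surface, if the arm or the gripper's body presses on something with over 40 N, if the wrist force passes 120 N, or if a joint passes its speed limit or range.

## Working session

There is one attempt and no reset: what is moved stays moved. The work goes in short steps, Python scripts to look and compute and a tool call to move; the robot and the scene stay as the last step left them, time stands still between calls to the robot, and variables do not carry over. Pictures are saved under pics/ and viewed, at most 10 in all, crops included, and the job is handed in when it is done.

Besides the shell and the picture viewer there is one more tool, called after "Request:" as a command line: name --argument value ..., lists and objects as JSON in quotes. servo_tool: Moves the arm, as the interface text tells. Its arguments: {"type":"object","properties":{"plan":{"type":"string"},"grip":{"type":"number"},"grip_force":{"type":"number"}},"required":["plan"]}

```bash
mkdir -p pics; python3 - <<'E'
from plant import status, eyes
import cv2,numpy as np
for n in ("scene","top"):
    c=eyes.read_camera(n); cv2.imwrite(f"pics/{n}0.png",c["image"]); print(n,c["fovy"],c["cx"],c["cy"]); print(np.round(c["world_from_camera"],4).tolist())
    np.savez(f"{n}.npz",**{k:c[k] for k in("fovy","cx","cy","world_from_camera")})
print(status.read_state())
E
```

```text
scene 48.06786539757953 319.7978043556206 196.98895457731112
[[-0.7014, -0.3417, 0.6255, -0.1505], [-0.7127, 0.3264, -0.6209, 0.6962], [0.008, -0.8813, -0.4725, 0.6151], [0.0, 0.0, 0.0, 1.0]]
top 43.41632533048078 314.31975644795074 194.68876708462008
[[0.0226, -0.997, 0.0742, 0.4471], [-0.9997, -0.0221, 0.0073, 0.0106], [-0.0057, -0.0744, -0.9972, 1.5684], [0.0, 0.0, 0.0, 1.0]]
{'t': 0.1, 'q': array([-1.39643352e+00,  1.31081986e-01,  1.48916767e+00, -9.10350303e-06,
        1.52302838e+00, -8.54227202e-02]), 'dq': array([-9.08715364e-04, -3.35869742e-03, -2.71686726e-03, -7.86689243e-04,
       -3.15408757e-04,  2.69143021e-05]), 'joint_torque': array([ 5.19648747e-04, -5.61341214e+01, -4.93095446e+01,  7.71464291e-02,
        2.91238603e-02, -2.20662145e-05]), 'tool_pos': array([ 0.15404299, -0.57937621,  0.23469601]), 'orientation': array([-3.11345799e+00, -4.06706276e-01,  1.31888674e-04]), 'force': array([-0.17834453,  0.75143904,  0.16338435]), 'wrist_torque': array([-0.04697915, -0.02371122, -0.03051564]), 'gripper_force': 0.0, 'opening': 0.09308205002029778}
```

View pics/top0.png

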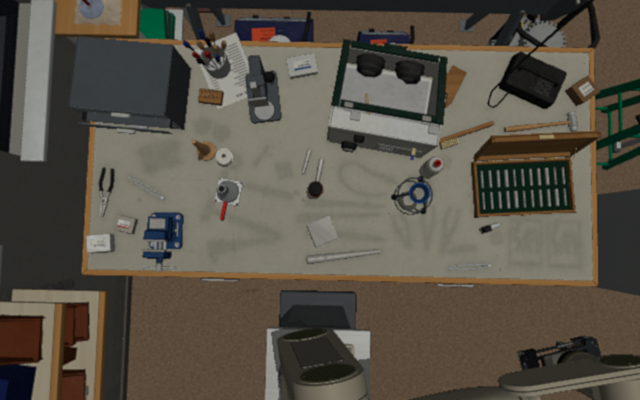

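View pics/scene0.png

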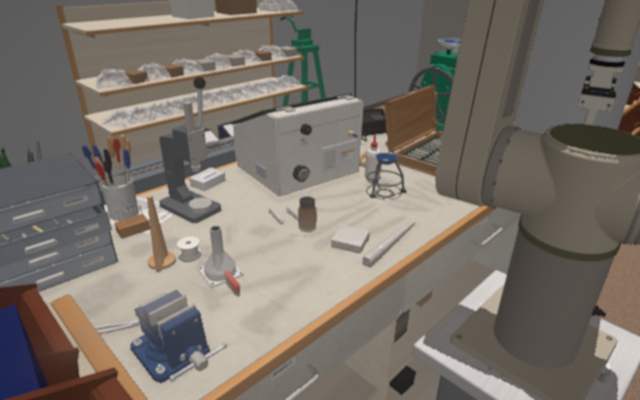

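The top view shows the funnel near (229,190) with its handle toward (223,212). The block is at (322,232), the stand ring at (419,192), the jar at (316,188), the spool at (224,157) and the bottle at (432,166). I'll enlarge it for accuracy.

```bash
cat > h.py <<'E'
import numpy as np
def ray(n,u,v,z):
    c=np.load(f"{n}.npz"); f=200/np.tan(np.radians(c["fovy"])/2); T=c["world_from_camera"]
    d=T[:3,:3]@np.array([(u-c["cx"])/f,(v-c["cy"])/f,1]); o=T[:3,3]
    return np.round(o+d*(z-o[2])/d[2],4)
E
python3 - <<'E'
import cv2,numpy as np
a=cv2.imread("pics/top0.png")
A=cv2.resize(a[145:225,190:257],None,fx=6,fy=6,interpolation=2)   # funnel  ->402x480
B=cv2.resize(a[150:250,300:450][:, :],None,fx=5,fy=5,interpolation=2) #750x500
cv2.imwrite("pics/A.png",A);cv2.imwrite("pics/B.png",B)
from h import ray
print(ray("top",322,232,.02),ray("top",419,192,.109),ray("top",229,190,0),ray("top",316,190,.0),ray("top",387,155,0),ray("top",387,125,.15),ray("top",120,130,.1))
E
```

```text
[ 0.4479 -0.0042  0.02  ] [ 0.5703 -0.2831  0.109 ] [0.5727 0.29   0.    ] [0.5787 0.0172 0.    ] [ 0.6941 -0.2037  0.    ] [ 0.757  -0.1821  0.15  ] [0.736 0.602 0.1  ]
```

View pics/A.png

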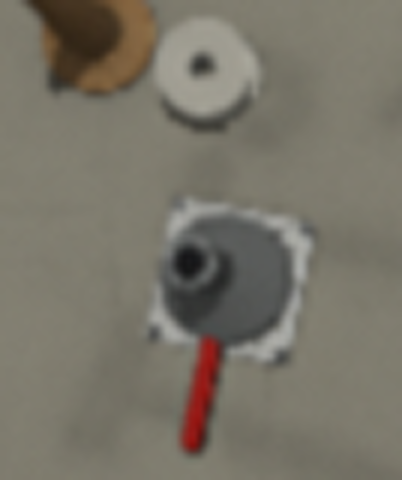

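View pics/B.png

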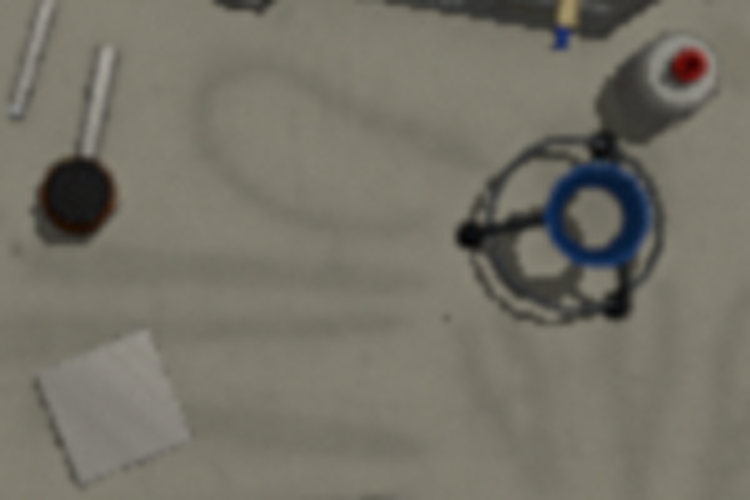

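Crop A: flange corners (180,200), (312,230), (282,360), (152,335); spout ring (192,261); handle end (193,448). Crop B: block top corners (38,378), (148,330), (190,437), (82,487); seat ring (600,214); bottle nozzle (688,65); jar lid (78,196).

```bash
python3 - <<'E'
from h import ray
import numpy as np
A=lambda x,y,z:ray("top",190+(x+.5)/6-.5,145+(y+.5)/6-.5,z)
B=lambda x,y,z:ray("top",300+(x+.5)/5-.5,150+(y+.5)/5-.5,z)
c=np.array([A(*p,.005) for p in[(180,200),(312,230),(282,360),(152,335)]]);print(c,c.mean(0))
for a,b in((0,1),(1,2),(2,3),(3,0)):
    d=c[b]-c[a];print(np.linalg.norm(d),np.degrees(np.arctan2(d[1],d[0])))
print("tip",A(192,261,.115),"hend",A(193,449,.022),"hroot",A(211,340,.026),"spool",A(203,68,.034), "cone", A(97,50,0))
b=np.array([B(*p,.02) for p in[(38,378),(148,330),(190,437),(82,487)]]);print("block",b,b.mean(0))
for i,j in((0,1),(1,2),(2,3),(3,0)):
    d=b[j]-b[i];print(np.linalg.norm(d),np.degrees(np.arctan2(d[1],d[0])))
print("seat",B(600,214,.109),"bottle",B(688,65,.14),"jar",B(78,196,.077))
E
```

```text
[[0.6096 0.32   0.005 ]
 [0.5954 0.2505 0.005 ]
 [0.5272 0.2638 0.005 ]
 [0.5387 0.332  0.005 ]] [0.567725 0.291575 0.005   ]
0.07093581605930815 -101.5475414775583
0.06948474652756535 168.96498166002382
0.06916277900720881 80.4287246938966
0.07190834443929307 -9.606412799238333
tip [0.5686 0.2913 0.115 ] hend [0.4796 0.3052 0.022 ] hroot [0.5356 0.2972 0.026 ] spool [0.675  0.3049 0.034 ] cone [0.6884 0.3675 0.    ]
block [[ 0.4678  0.0418  0.02  ]
 [ 0.4988 -0.0253  0.02  ]
 [ 0.4337 -0.0524  0.02  ]
 [ 0.4016  0.0132  0.02  ]] [ 0.450475 -0.005675  0.02    ]
0.07391488348093367 -65.20320365235875
0.07051538839147102 -157.39888571547033
0.07303266392512324 116.0738562831637
0.07211379895692639 23.36551146751542
seat [ 0.5692 -0.2849  0.109 ] bottle [ 0.6533 -0.3283  0.14  ] jar [0.5758 0.0194 0.077 ]
```

Request:
servo_tool --plan "0.396 -0.34 0 24.6;0.396 -0.34 0 24.6;0.396 -0.34 0 24.6;0.396 -0.34 0 24.6;0.396 -0.34 0 24.6;0.396 -0.34 0 24.6;0.396 -0.34 0 24.6;0.396 -0.34 0 24.6;0.396 -0.34 0 24.6;0.396 -0.34 0 24.6;0.396 -0.34 0 24.6;0.396 -0.34 0 24.6" --grip -1

```text
t: 1.1
tool_pos: [0.4372, -0.1662, 0.2355]
orientation: [3.13, -0.266, -0.0]
force: [0.2, 0.4, -0.1]
opening: 0.093
gripper_force: 0.0
```

```bash
cat >> h.py <<'E'
from plant import status
from scipy.spatial.transform import Rotation as R
def goto(x,y,z,h=None):
    s=status.read_state(); M=R.from_rotvec(s["orientation"]).as_matrix(); p=s["tool_pos"]
    h0=np.degrees(np.arctan2(M[1,0],M[0,0])); d=M.T@(np.array([x,y,z])-p)
    print("t",round(s["t"],2),"p",np.round(p,4),"h",round(h0,2),"tilt",round(np.degrees(np.arccos(-M[2,2])),2),"F",np.round(s["force"],2),"open",round(s["opening"],4),"gf",round(float(s["gripper_force"]),2),"q",np.round(s["q"],2))
    print("shift",np.round(d,4),"turn",0 if h is None else round((h0-h+180)%360-180,2))
E
python3 -c "
from h import *
goto(.503,.3026,.15,-9.7)"
```

```text
t 1.1 p [ 0.4372 -0.1662  0.2355] h -9.72 tilt 0.0 F [ 0.16  0.37 -0.05] open 0.093 gf 0.0 q [-0.47 -0.23  1.84 -0.    1.54  1.27]
shift [-0.0143 -0.4732  0.0855] turn -0.02
```

Request:
servo_tool --plan "-0.014 -0.46 0 0;-0.014 -0.46 0 0;-0.014 -0.46 0 0;-0.014 -0.46 0 0;-0.014 -0.46 0 0;-0.014 -0.46 0 0;-0.014 -0.46 0 0;-0.014 -0.46 0 0;-0.014 -0.46 0 0;-0.014 -0.46 0 0;-0.014 -0.46 0 0;-0.014 -0.46 0 0"

```text
t: 2.1
tool_pos: [0.4995, 0.2936, 0.2341]
orientation: [-3.129, 0.259, 0.004]
force: [-0.1, -0.2, -0.0]
opening: 0.0933
gripper_force: 0.0
```

Request:
servo_tool --plan "0 0 0.03 0;0 0 0.06 0;0 0 0.06 0;0 0 0.06 0"

```text
t: 2.43
tool_pos: [0.4988, 0.2866, 0.1735]
orientation: [3.128, -0.266, -0.007]
force: [-0.1, -0.1, 0.2]
opening: 0.0934
gripper_force: 0.0
```

```bash
python3 - <<'E'
from h import *
from plant import eyes
import cv2
goto(.503,.3026,.02,-9.7)
c=eyes.read_camera("wrist"); print({k:np.round(v,4).tolist() for k,v in c.items() if k!="image"})
cv2.imwrite("pics/w1.png",c["image"])
E
```

```text
t 2.43 p [0.4988 0.2866 0.1735] h -9.72 tilt 0.31 F [-0.14 -0.11  0.18] open 0.0934 gf 0.0 q [ 0.43  0.11  1.63 -0.    1.41  2.17]
shift [ 0.0021 -0.017   0.1534] turn -0.02
{'fovy': 65.7065, 'cx': 322.1969, 'cy': 200.2546, 'hand_eye': [[0.0004, -0.9662, -0.2578, 0.0715], [1.0, 0.0002, 0.0009, -0.0003], [-0.0008, -0.2578, 0.9662, -0.149], [0.0, 0.0, 0.0, 1.0]]}
```

View pics/w1.png

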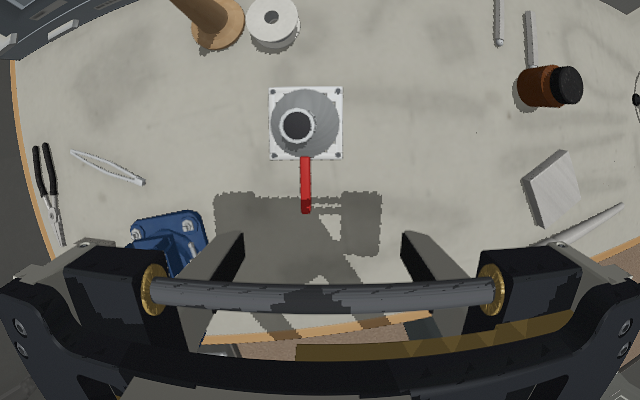

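The wrist view shows the flange square with corners (268,88), (341,87), (343,160) and (269,160). The handle is centred on column 306 and ends at row 212, so the tool yaw matches the funnel.

```bash
cat >> h.py <<'E'
HE=np.array([[0.0004,-0.9662,-0.2578,0.0715],[1,.0002,.0009,-.0003],[-.0008,-.2578,.9662,-.149],[0,0,0,1]])
def wray(u,v,z,p,rv):
    f=200/np.tan(np.radians(65.7065)/2); a=np.array([u-322.197,v-200.2546]); r=np.hypot(*a); th=r/f
    d=np.r_[a/r*np.sin(th),np.cos(th)]; M=R.from_rotvec(rv).as_matrix()
    o=M@HE[:3,3]+p; d=M@HE[:3,:3]@d
    return np.round(o+d*(z-o[2])/d[2],4)
E
python3 - <<'E'
from h import *
p=[0.4988,0.2866,0.1735]; rv=[3.128,-.266,-.007]
c=np.array([wray(*q,.005,p,rv) for q in((268,88),(341,87),(343,160),(269,160))]);print(c,c.mean(0))
print(wray(306,212,.015,p,rv),wray(305.5,170,.026,p,rv),wray(297,125,.115,p,rv))
goto(.503,.3026,.02,-9.7)
E
```

```text
[[0.6108 0.3229 0.005 ]
 [0.5984 0.2499 0.005 ]
 [0.5238 0.2601 0.005 ]
 [0.5371 0.3357 0.005 ]] [0.567525 0.29215  0.005   ]
[0.478  0.3068 0.015 ] [0.5233 0.2985 0.026 ] [0.5683 0.2916 0.115 ]
t 2.48 p [0.5002 0.2871 0.1758] h -9.73 tilt 0.08 F [1.07 0.72 0.15] open 0.0932 gf 0.0 q [ 0.43  0.1   1.63 -0.    1.41  2.17]
shift [ 0.0003 -0.0159  0.1558] turn -0.03
```

Request:
servo_tool --plan "0 -0.016 0.03 0;0 -0.016 0.07 0;0 -0.016 0.11 0;0 -0.016 0.14 0;0 -0.016 0.154 0;0 -0.016 0.154 0;0 -0.016 0.154 0"

```text
t: 3.07
tool_pos: [0.5044, 0.3036, 0.0235]
orientation: [-3.129, 0.267, -0.002]
force: [-0.6, -0.1, -0.2]
opening: 0.0929
gripper_force: 0.0
```

Request:
servo_tool --plan "0 0 0 0;0 0 0 0;0 0 0 0;0 0 0 0;0 0 0 0;0 0 0 0;0 0 0 0;0 0 0 0" --grip 1 --grip_force 8

```text
t: 3.73
tool_pos: [0.5031, 0.3033, 0.0216]
orientation: [3.13, -0.266, -0.0]
force: [0.3, -1.4, -0.2]
opening: 0.0441
gripper_force: 0.0
```

```bash
python3 -c "
from h import *
goto(.5025,.303,.02,-9.7)"
```

```text
t 3.73 p [0.5031 0.3033 0.0216] h -9.71 tilt 0.01 F [ 0.32 -1.42 -0.23] open 0.0441 gf 0.0 q [ 0.46  0.3   1.7  -0.    1.14  2.2 ]
shift [-0.0006  0.0004  0.0016] turn -0.01
```

Request:
servo_tool --plan "0 0 0 0;0 0 0 0;0 0 0 0;0 0 0 0;0 0 0 0;0 0 0 0;0 0 0 0;0 0 0 0"

```text
t: 4.4
tool_pos: [0.5032, 0.3033, 0.0216]
orientation: [3.13, -0.266, -0.0]
force: [-0.2, -0.6, -0.5]
opening: 0.0097
gripper_force: 8.0
```

Request:
servo_tool --plan "0 0 -0.003 0;-0.01 0.02 -0.003 0;-0.02 0.04 -0.003 0;-0.03 0.06 -0.003 0;-0.04 0.08 -0.003 0;-0.04 0.08 -0.003 0;-0.04 0.08 -0.003 0"

```text
t: 4.98
tool_pos: [0.4498, 0.2307, 0.0247]
orientation: [3.13, -0.268, -0.001]
force: [-0.5, -0.5, -1.5]
opening: 0.0099
gripper_force: 8.0
```

Request:
servo_tool --plan "0.004 0 -0.013 0;0.01 0 -0.026 0;0.018 0 -0.038 0;0.026 0 -0.049 0;0.036 0 -0.058 0;0.0475 0 -0.067 0;0.06 0 -0.073 0;0.073 0 -0.079 0;0.086 0 -0.082 0;0.1 0 -0.084 0;0.1 0 -0.084 0;0.1 0 -0.084 0"

```text
t: 5.98
tool_pos: [0.5497, 0.2144, 0.1088]
orientation: [-3.13, 0.267, -0.0]
force: [-1.0, 0.3, -2.1]
opening: 0.0096
gripper_force: 8.0
```

```bash
python3 - <<'E'
from h import *
from plant import eyes
import cv2
goto(.5025,.303,.02,-9.7)
c=eyes.read_camera("scene"); w=eyes.read_camera("wrist")
a=cv2.resize(c["image"][100:380,60:460],(560,392)); b=cv2.resize(w["image"][0:300],(240*2,225))
im=np.zeros((392+0,560,3),np.uint8); im[:]=a
cv2.imwrite("pics/s2.png",np.vstack([im,np.pad(cv2.resize(w["image"][:240],(533,200)),((0,0),(0,27),(0,0)))]))
E
```

```text
t 5.98 p [0.5497 0.2144 0.1088] h -9.75 tilt 0.02 F [-0.96  0.28 -2.11] open 0.0096 gf 8.0 q [0.28 0.2  1.65 0.   1.29 2.03]
shift [-0.0616 -0.0793  0.0889] turn -0.05
```

View pics/s2.png

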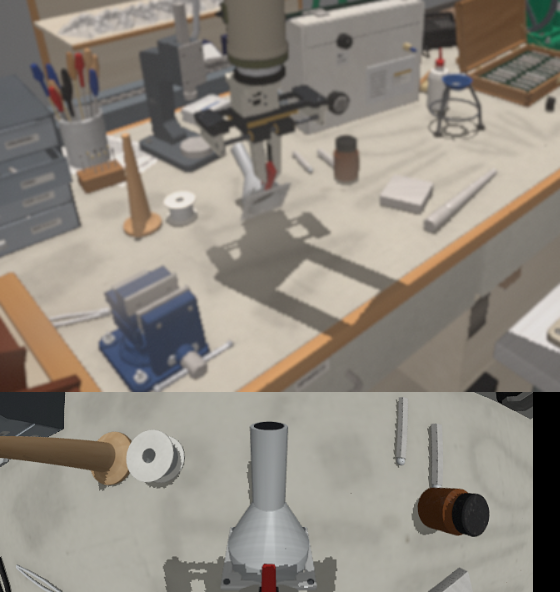

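The funnel pivoted in the grip: its spout now leans forward at (268,426) in the lower panel. I'm carrying it to the block.

Request:
servo_tool --plan "0 0 -0.03 0;0 0 -0.07 0;0 0.01 -0.11 -5;0 0.03 -0.14 -12;0 0.06 -0.14 -19;0 0.09 -0.14 -26;0 0.12 -0.14 -33;0 0.15 -0.14 -40;0 0.18 -0.14 -47;0 0.21 -0.14 -54;0 0.24 -0.14 -61;0.001 0.27 -0.14 -68" --grip_force 20

```text
t: 7.08
tool_pos: [0.5031, -0.0527, 0.2484]
orientation: [-2.738, -1.539, 0.0]
force: [0.8, -0.5, -2.1]
opening: 0.01
gripper_force: 20.0
```

```bash
python3 -c "
from h import *
goto(.4965,-.108,.25,114.2)"
```

```text
t 7.08 p [ 0.5031 -0.0527  0.2484] h 58.68 tilt 0.03 F [ 0.76 -0.47 -2.15] open 0.01 gf 20.0 q [-0.21 -0.13  1.73  0.    1.55  0.34]
shift [-0.0507  0.0231 -0.0016] turn -55.52
```

Request:
servo_tool --plan "-0.02 0.01 0 -7;-0.04 0.02 0 -14;-0.05 0.023 0 -21;-0.05 0.023 0 -28;-0.05 0.023 0 -35;-0.05 0.023 0 -42;-0.05 0.023 0 -49;-0.05 0.023 0 -55.5;-0.05 0.023 0 -55.5;-0.05 0.023 0 -55.5" --grip_force 6

```text
t: 7.92
tool_pos: [0.4972, -0.1061, 0.2484]
orientation: [-1.72, -2.629, 0.0]
force: [-1.2, -0.6, -1.2]
opening: 0.0097
gripper_force: 6.0
```

```bash
python3 - <<'E'
from h import *
from plant import eyes
import cv2
goto(.4965,-.108,.106,114.2)
c=eyes.read_camera("scene"); w=eyes.read_camera("wrist")
a=cv2.resize(c["image"][100:300,240:440],(400,400),interpolation=2); b=cv2.resize(w["image"][0:280,200:440],(342,400))
cv2.imwrite("pics/s3.png",np.hstack([a,b]))
E
```

```text
t 7.92 p [ 0.4972 -0.1061  0.2484] h 113.6 tilt 0.02 F [-1.17 -0.6  -1.22] open 0.0097 gf 6.0 q [-0.31 -0.12  1.72  0.    1.55 -0.72]
shift [-0.0014 -0.0014  0.1424] turn -0.6
```

View pics/s3.png

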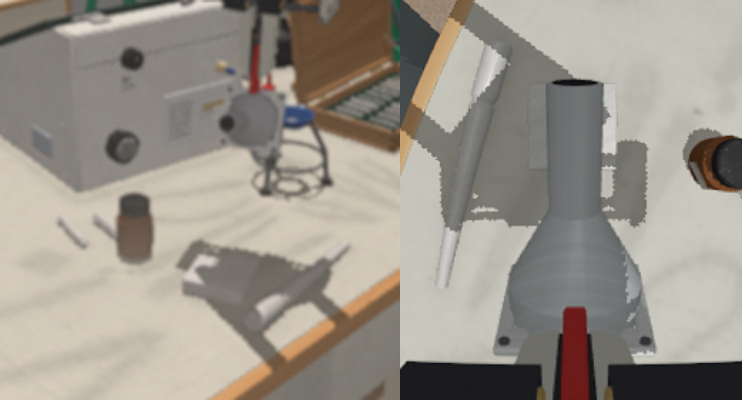

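The funnel hangs nearly level over the block with its spout aligned: the tip is at (575,82) and the block is behind it at (575,125) in the right half. Lowering now.

Request:
servo_tool --plan "0 0 0.03 -0.6;0 0 0.06 -0.6;0 0 0.09 -0.6;0 0 0.11 -0.6;0 0 0.122 -0.6;0 0 0.13 -0.6;0 0 0.136 -0.6;0 0 0.14 -0.6;0 0 0.143 -0.6;0 0 0.143 -0.6" --grip_force 5

```text
t: 8.85
tool_pos: [0.4988, -0.1073, 0.1074]
orientation: [1.701, 2.638, 0.0]
force: [-0.4, -0.1, 0.7]
opening: 0.0103
gripper_force: 5.0
```

```bash
python3 -c "
from h import *
goto(.4965,-.108,.102,114.2)"
```

```text
t 8.85 p [ 0.4988 -0.1073  0.1074] h 114.36 tilt 0.17 F [-0.36 -0.11  0.74] open 0.0103 gf 5.01 q [-0.31 -0.01  1.88 -0.    1.27 -0.74]
shift [ 0.0004 -0.0024  0.0054] turn 0.16
```

Request:
servo_tool --plan "0 0 0.002 0;0 0 0.004 0;0 0 0.004 0;0 0 0.004 0" --grip_force 3

```text
t: 9.18
tool_pos: [0.4984, -0.1068, 0.1025]
orientation: [1.701, 2.639, 0.001]
force: [-0.4, 0.3, 4.6]
opening: 0.0101
gripper_force: 3.0
```

Request:
servo_tool --plan "0 0 0 0;0 0 0 0;0 0 0 0;0 0 0 0;0 0 0 0;0 0 0 0;0 0 0 0;0 0 0 0;0 0 0 0;0 0 0 0" --grip 0

```text
t: 10.02
tool_pos: [0.4976, -0.1066, 0.1016]
orientation: [-1.702, -2.64, -0.0]
force: [-0.3, -0.4, -0.2]
opening: 0.0464
gripper_force: 0.0
```

```bash
python3 - <<'E'
from h import *
from plant import eyes
import cv2
goto(.4965,-.108,.106,114.2)
c=eyes.read_camera("scene"); w=eyes.read_camera("wrist")
a=cv2.resize(c["image"][150:300,290:440],(400,400),interpolation=2); b=cv2.resize(w["image"][0:280,200:440],(342,400))
cv2.imwrite("pics/s4.png",np.hstack([a,b]))
E
```

```text
t 10.02 p [ 0.4976 -0.1066  0.1016] h 114.39 tilt 0.0 F [-0.3  -0.37 -0.19] open 0.0464 gf 0.0 q [-0.31 -0.01  1.88  0.    1.27 -0.74]
shift [-0.0009 -0.0016 -0.0044] turn 0.19
```

View pics/s4.png

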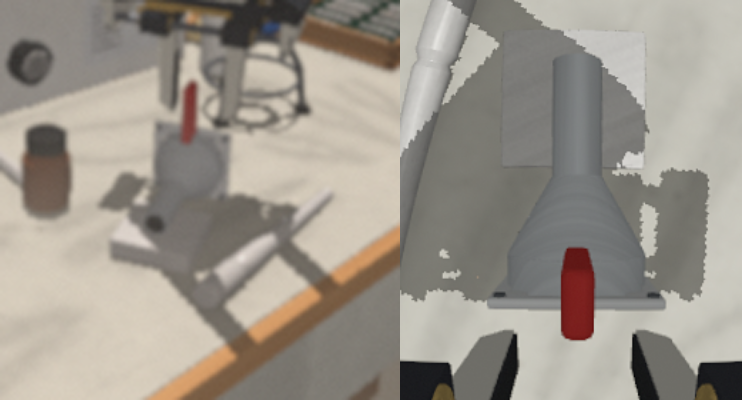

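The funnel lies level and is released, with its spout well onto the block: tip at (577,60), block spanning rows 30–165. Next I'll locate the handle relative to the jaws.

```bash
python3 - <<'E'
from h import *
s=status.read_state();p=s["tool_pos"];rv=s["orientation"];M=R.from_rotvec(rv).as_matrix()
T=lambda c,r,z:(np.round(M.T@(wray(200+c*240/342,r*.7,z,p,rv)-p),4))
for n,c,r,z in(("top front",577,271,.129),("top back",577,337,.129),("flangeL",488,300,.038),("flangeR",664,302,.038),("tip top",577,56,.044),("blk",502,32,.02),("blk",644,166,.02),("blk",502,166,.02)): print(n,T(c,r,z))
E
```

```text
top front [ 0.0453  0.1609 -0.0274]
top back [ 0.0166  0.1716 -0.0274]
flangeL [0.006  0.1917 0.0636]
flangeR [-3.000e-04  4.522e-01  6.360e-02]
tip top [0.172  0.2637 0.0576]
blk [0.1789 0.211  0.0816]
blk [0.116  0.4017 0.0816]
blk [0.0885 0.2075 0.0816]
```

```bash
python3 - <<'E'
from h import *
s=status.read_state();p=s["tool_pos"];rv=s["orientation"];M=R.from_rotvec(rv).as_matrix()
T=lambda c,r,z:(np.round(M.T@(wray(200+(c-400)*240/342,r*.7,z,p,rv)-p),4))
for n,c,r,z in(("top front",577,271,.129),("top back",577,337,.129),("flangeL",488,300,.038),("flangeR",664,302,.038),("tip top",577,56,.044),("blk",502,32,.02),("blk",644,166,.02),("blk",502,166,.02)): print(n,T(c,r,z))
E
```

```text
top front [ 0.0434  0.0006 -0.0274]
top back [ 0.0235  0.0007 -0.0274]
flangeL [ 0.0074 -0.044   0.0636]
flangeR [0.0063 0.0458 0.0636]
tip top [0.1263 0.0012 0.0576]
blk [ 0.1475 -0.0379  0.0816]
blk [0.0745 0.0362 0.0816]
blk [ 0.0745 -0.0377  0.0816]
```

Request:
servo_tool --plan "0.015 0 0 0;0.029 0.0005 -0.001 0;0.029 0.0005 -0.001 0;0.029 0.0005 -0.001 0"

```text
t: 10.45
tool_pos: [0.4856, -0.0788, 0.1027]
orientation: [-1.7, -2.642, -0.0]
force: [0.3, 1.0, -0.3]
opening: 0.0463
gripper_force: 0.0
```

Request:
servo_tool --plan "0 0 0 0;0 0 0 0;0 0 0 0;0 0 0 0;0 0 0 0;0 0 0 0;0 0 0 0;0 0 0 0" --grip 1 --grip_force 10

```text
t: 11.12
tool_pos: [0.486, -0.0801, 0.1026]
orientation: [-1.702, -2.64, 0.0]
force: [0.2, -0.1, 0.2]
opening: 0.0101
gripper_force: 10.0
```

Request:
servo_tool --plan "0 0 -0.01 0;0 0 -0.025 0;-0.015 0 -0.04 0;-0.035 0 -0.045 0;-0.055 0 -0.045 0;-0.07 0 -0.045 0;-0.07 0 -0.045 0;-0.07 0 -0.045 0"

```text
t: 11.78
tool_pos: [0.5148, -0.1441, 0.1479]
orientation: [-1.704, -2.639, -0.0]
force: [-0.5, 0.7, -2.1]
opening: 0.0099
gripper_force: 10.0
```

```bash
python3 - <<'E'
from h import *
from plant import eyes
import cv2
goto(.4965,-.108,.106,114.2)
c=eyes.read_camera("scene"); w=eyes.read_camera("wrist")
a=cv2.resize(c["image"][150:300,290:440],(400,400),interpolation=2); b=cv2.resize(w["image"][0:280,200:440],(342,400))
cv2.imwrite("pics/s5.png",np.hstack([a,b]))
E
```

```text
t 11.78 p [ 0.5148 -0.1441  0.1479] h 114.31 tilt 0.03 F [-0.55  0.73 -2.07] open 0.0099 gf 10.0 q [-0.37  0.01  1.77  0.    1.36 -0.79]
shift [ 0.0404 -0.0018  0.0419] turn 0.11
```

View pics/s5.png

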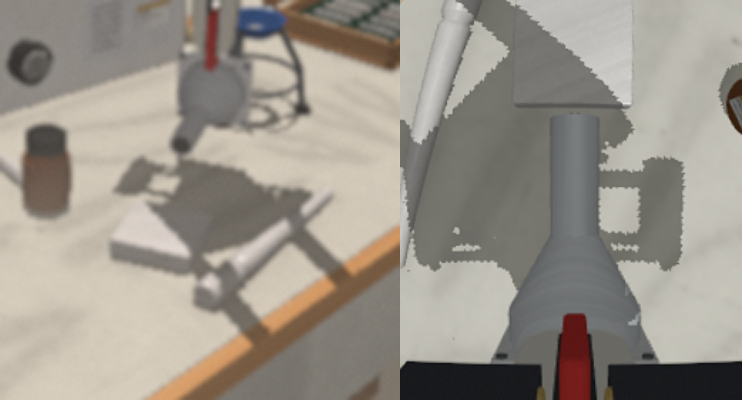

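```bash
python3 - <<'E'
from h import *
p=np.array([.5148,-.1441,.1479]);rv=np.array([-1.704,-2.639,0]);M=R.from_rotvec(rv).as_matrix()
T=lambda c,r,z:(np.round(M.T@(wray(200+(c-400)*240/342,r*.7,z,p,rv)-p),4))
for ph in range(-5,40,5):
    a=np.radians(ph); f,d=100*np.cos(a)-54*np.sin(a),54*np.cos(a)+100*np.sin(a)
    print(ph,round(f,1),T(575,115,p[2]+.002-d/1000)*1000)
print("edge",T(575,103,.02),T(515,105,.02),T(632,105,.02))
E
```

```text
-5 104.3 [95.8  0.2 43.1]
0 100.0 [97.   0.2 52. ]
5 94.9 [98.1  0.3 60.5]
10 89.1 [99.   0.3 68.5]
15 82.6 [100.    0.3  76. ]
20 75.5 [100.9   0.4  82.9]
25 67.8 [101.6   0.4  89.2]
30 59.6 [102.4   0.4  94.8]
35 50.9 [103.    0.3  99.6]
edge [0.1142 0.0005 0.1279] [ 0.1136 -0.0368  0.1279] [0.1136 0.0358 0.1279]
```

The funnel is gripped and raised, about 3° off level. The tip at (575,115) sits 16 mm short of the block edge at row 104. I'll lower it, hook the tip on the block's side and pivot it.

Request:
servo_tool --plan "0 0 0.02 0;0 0 0.036 0;0 0 0.044 0;0 0 0.049 0;0 0 0.052 0;0 0 0.052 0;0.012 0 0.052 0;0.022 0 0.052 0;0.03 0 0.052 0;0.03 0 0.052 0" --grip_force 8

```text
t: 12.72
tool_pos: [0.5033, -0.1155, 0.0972]
orientation: [1.699, 2.638, 0.0]
force: [1.2, -3.1, 1.3]
opening: 0.0101
gripper_force: 8.0
```

```bash
python3 -c "
from h import *
goto(.4965,-.108,.106,114.2)"
```

```text
t 12.72 p [ 0.5033 -0.1155  0.0972] h 114.45 tilt 0.21 F [ 1.17 -3.08  1.27] open 0.0101 gf 8.0 q [-0.32  0.01  1.87 -0.    1.25 -0.75]
shift [ 0.0096 -0.003  -0.0088] turn 0.25
```

Request:
servo_tool --plan "0.006 0 -0.005 0;0.013 0 -0.0095 0;0.02 0 -0.0145 0;0.028 0 -0.0185 0;0.037 0 -0.022 0;0.046 0 -0.025 0;0.055 0 -0.027 0;0.064 0 -0.028 0;0.074 0 -0.028 0;0.084 0 -0.027 0;0.084 0 -0.027 0" --grip_force 8

```text
t: 13.63
tool_pos: [0.4675, -0.0382, 0.1233]
orientation: [1.701, 2.641, 0.001]
force: [0.9, -0.1, 2.7]
opening: 0.01
gripper_force: 8.0
```

```bash
python3 -c "
from h import *
goto(.4965,-.108,.106,114.2)"
```

```text
t 13.63 p [ 0.4675 -0.0382  0.1233] h 114.44 tilt 0.05 F [ 0.87 -0.14  2.65] open 0.01 gf 8.0 q [-0.19 -0.15  1.97  0.    1.31 -0.62]
shift [-0.0756 -0.0025  0.0173] turn 0.24
```

Request:
servo_tool --plan "0.007 0 0.001 0;0.013 0 0.003 0;0.02 0 0.0055 0;0.026 0 0.0078 0;0.032 0 0.0105 0;0.038 0 0.0135 0;0.043 0 0.0165 0;0.048 0 0.0195 0;0.048 0 0.0195 0;0.048 0 0.0195 0"

```text
t: 14.47
tool_pos: [0.4475, 0.0053, 0.1033]
orientation: [-1.7, -2.64, -0.001]
force: [-0.6, 2.0, 4.8]
opening: 0.0097
gripper_force: 8.0
```

```bash
python3 - <<'E'
from h import *
from plant import eyes
import cv2
goto(.4965,-.108,.106,114.2)
c=eyes.read_camera("scene")["image"]; w=eyes.read_camera("wrist")["image"]; t=eyes.read_camera("top")["image"]
a=cv2.resize(c[130:280,260:460],(800,600),interpolation=2)
a[400:,:320]=cv2.resize(w,(320,200))
cv2.imwrite("pics/s6.png",a); cv2.imwrite("pics/s6c.png",c); cv2.imwrite("pics/s6w.png",w)
E
```

```text
t 14.47 p [0.4475 0.0053 0.1033] h 114.43 tilt 0.08 F [-0.57  1.96  4.79] open 0.0097 gf 8.0 q [-0.1  -0.19  2.05  0.    1.28 -0.53]
shift [-0.1234 -0.0022 -0.0029] turn 0.23
```

View pics/s6.png

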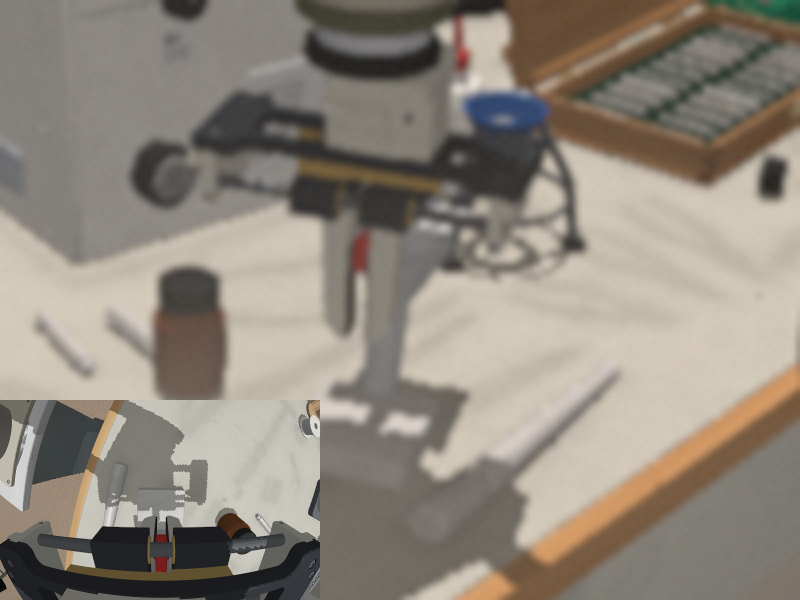

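```bash
cat >> h.py <<'E'
def proj(P,n="scene"):
    c=np.load(f"{n}.npz"); f=200/np.tan(np.radians(c["fovy"])/2); T=c["world_from_camera"]
    q=T[:3,:3].T@(np.array(P)-T[:3,3]); return f*q[0]/q[2]+c["cx"], f*q[1]/q[2]+c["cy"]
E
python3 - <<'E'
from h import *
p=np.array([.4475,.0053,.1033+.002]); h=np.radians(114.4); fw=np.array([np.cos(h),np.sin(h),0]); up=np.array([0,0,1.])
for ph in (40,50,60,70,80,90):
    a=np.radians(ph); zf=fw*np.cos(a)-up*np.sin(a); mx=fw*np.sin(a)+up*np.cos(a) # mx = funnel -x
    P=lambda x,z: p+(-66-x)/1000*mx*1 + (x*0) + (z-15)/1000*zf if 0 else p+(-x-66)/1000*mx+(z-15)/1000*zf
    px=lambda x,z: tuple(int((v-o)*4) for v,o in zip(proj(P(x,z)),(260,130)))
    print(ph,"tip",px(0,115),"base",px(0,57),"flange",px(38,0),px(-38,0),"tipz",P(0,115).round(3), "hend",px(-91,15))
E
```

```text
40 tip (332, 495) base (357, 405) flange (390, 341) (371, 296) tipz [ 0.433  0.036 -0.01 ] hend (350, 284)
50 tip (342, 482) base (364, 390) flange (396, 313) (372, 287) tipz [ 0.442  0.018 -0.014] hend (348, 292)
60 tip (353, 465) base (370, 372) flange (401, 285) (373, 278) tipz [ 0.45  -0.001 -0.014] hend (346, 299)
70 tip (363, 443) base (377, 353) flange (405, 257) (373, 270) tipz [ 0.459 -0.02  -0.011] hend (345, 307)
80 tip (373, 418) base (382, 333) flange (408, 230) (373, 263) tipz [ 0.467 -0.038 -0.005] hend (344, 314)
90 tip (382, 391) base (387, 312) flange (409, 205) (372, 257) tipz [ 0.475 -0.055  0.005] hend (344, 321)
```

```bash
cat >> h.py <<'E'
def wproj(q):  # tool-frame point -> wrist pixel
    c=np.linalg.inv(HE)@np.r_[q,1]; f=200/np.tan(np.radians(65.7065)/2)
    th=np.arctan2(np.hypot(c[0],c[1]),c[2]); a=np.arctan2(c[1],c[0]); return 322.2+f*th*np.cos(a),200.25+f*th*np.sin(a)
E
python3 - <<'E'
from h import *
import cv2
for n in("w","c"):
    im=cv2.imread(f"pics/s6{n}.png").astype(int); m=(im[...,2]>90)&(im[...,2]>2*im[...,1])&(im[...,2]>2*im[...,0])
    m=m.astype(np.uint8); k,l,s,ce=cv2.connectedComponentsWithStats(m)
    print(n,[(s[i].tolist(),ce[i].round(1).tolist()) for i in range(1,k) if s[i][4]>15])
im=cv2.imread("pics/s6w.png")
for r in range(236,360,6): print(r,im[r,322].tolist(),end=' ')
print()
# predicted rows of handle corners
for ph in(60,70,80,90):
    a=np.radians(ph)
    for dz in(0,-.02):
        out=[]
        for x,z in((-91,4),(-91,26),(-70,4)):
            u,v=(-x-66)/1000,(z-15)/1000
            fw=u*np.sin(a)+v*np.cos(a); up=u*np.cos(a)-v*np.sin(a)
            out.append(round(wproj([fw,0,-.002-up+dz])[1]))
        print(ph,dz,out)
E
```

```text
w [([312, 269, 22, 15, 303], [322.3, 276.4]), ([311, 314, 23, 30, 670], [322.1, 328.3])]
c [([488, 60, 7, 14, 68], [490.8, 66.5]), ([114, 139, 5, 21, 64], [116.2, 146.1]), ([95, 162, 9, 17, 67], [99.3, 169.3])]
236 [201, 205, 206] 242 [177, 181, 181] 248 [127, 130, 131] 254 [121, 124, 125] 260 [106, 105, 103] 266 [108, 107, 104] 272 [24, 27, 106] 278 [25, 27, 109] 284 [42, 43, 75] 290 [62, 61, 58] 296 [65, 63, 61] 302 [68, 65, 65] 308 [67, 64, 62] 314 [47, 47, 94] 320 [29, 30, 118] 326 [28, 29, 118] 332 [28, 30, 118] 338 [28, 29, 117] 344 [47, 73, 125] 350 [48, 81, 95] 356 [48, 81, 95] 
60 0 [249, 212, 274]
60 -0.02 [270, 226, 295]
70 0 [238, 209, 270]
70 -0.02 [258, 222, 291]
80 0 [229, 208, 266]
80 -0.02 [247, 220, 287]
90 0 [222, 208, 262]
90 -0.02 [238, 220, 283]
```

The last picture shows the spout down behind the block, with its tip near (383,385). The handle sits high between the fingers. I'll measure its profile from its apparent width in the wrist image.

```bash
python3 - <<'E'
from h import *
import cv2
f=200/np.tan(np.radians(65.7065)/2)
im=cv2.imread("pics/s6w.png").astype(float); red=im[...,2]-np.maximum(im[...,1],im[...,0])
for r in list(range(264,288,2))+list(range(310,350,3)):
    row=red[r,295:350]; pk=np.median(np.sort(row)[-12:]); w=np.clip(row/max(pk,1),0,1).sum()
    al=(r-200.25)/f; rng=5/np.tan(w/2/f)*1.0   # in-plane range (approx)
    d=HE[:3,:3]@np.array([0,np.sin(al),np.cos(al)]); P=HE[:3,3]*1000+d*rng
    print(r,round(pk),round(w,1),"range",round(rng),"tool x,z",P[[0,2]].round(0))
for r in range(100,270,8): print(r,im[r,322].astype(int).tolist(),end=' ')
E
```

```text
264 1 17.0 range 182 tool x,z [-10.  14.]
266 1 17.0 range 182 tool x,z [-11.  13.]
268 26 13.1 range 236 tool x,z [-37.  60.]
270 81 18.8 range 164 tool x,z [-5. -4.]
272 79 22.3 range 139 tool x,z [  6. -27.]
274 80 24.5 range 126 tool x,z [ 11. -38.]
276 80 25.2 range 123 tool x,z [ 12. -42.]
278 80 25.7 range 120 tool x,z [ 13. -44.]
280 81 25.8 range 120 tool x,z [ 12. -45.]
282 82 25.9 range 119 tool x,z [ 12. -46.]
284 32 28.5 range 109 tool x,z [ 16. -55.]
286 16 10.2 range 304 tool x,z [-84. 112.]
310 14 9.2 range 338 tool x,z [-123.  127.]
313 16 9.3 range 334 tool x,z [-124.  122.]
316 90 26.3 range 118 tool x,z [  2. -54.]
319 89 25.8 range 120 tool x,z [ -1. -53.]
322 89 25.3 range 122 tool x,z [ -3. -52.]
325 89 24.8 range 125 tool x,z [ -5. -51.]
328 89 22.4 range 138 tool x,z [-15. -41.]
331 89 22.3 range 139 tool x,z [-16. -41.]
334 89 21.7 range 142 tool x,z [-19. -39.]
337 89 21.7 range 142 tool x,z [-20. -40.]
340 89 22.4 range 138 tool x,z [-19. -44.]
343 112 20.1 range 154 tool x,z [-30. -33.]
346 15 52.3 range 59 tool x,z [  32. -105.]
349 15 53.4 range 58 tool x,z [  32. -106.]
100 [117, 124, 126] 108 [117, 125, 126] 116 [117, 125, 126] 124 [115, 123, 124] 132 [117, 124, 126] 140 [116, 123, 124] 148 [115, 121, 123] 156 [113, 120, 121] 164 [111, 119, 120] 172 [110, 118, 119] 180 [123, 126, 127] 188 [129, 132, 133] 196 [126, 129, 130] 204 [125, 128, 128] 212 [125, 129, 129] 220 [152, 156, 156] 228 [203, 206, 207] 236 [201, 205, 206] 244 [123, 126, 127] 252 [123, 127, 127] 260 [106, 105, 103] 268 [71, 71, 97]
```

Request:
servo_tool --plan "0 0 0 0;0 0 0 0;0 0 0 0;0 0 -0.01 0;0 0 -0.02 0;0 0 -0.04 0;0 0 -0.06 0;0 0 -0.08 0;0 0 -0.08 0;0 0 -0.08 0" --grip_force 50

```text
t: 15.45
tool_pos: [0.4487, 0.0039, 0.1843]
orientation: [1.701, 2.639, 0.002]
force: [-1.0, 0.2, -3.1]
opening: 0.0098
gripper_force: 50.0
```

```bash
python3 - <<'E'
from h import *
from plant import eyes
import cv2
goto(.4965,-.108,.106,114.2)
c=eyes.read_camera("scene")["image"]; w=eyes.read_camera("wrist")["image"]
cv2.imwrite("pics/s7c.png",c); cv2.imwrite("pics/s7w.png",w)
g=cv2.cvtColor(c,cv2.COLOR_BGR2GRAY)
for n,im in(("w",w),("c",c)):
    i=im.astype(int); m=((i[...,2]>60)&(i[...,2]>1.8*i[...,1])&(i[...,2]>1.8*i[...,0])).astype(np.uint8)
    k,l,s,ce=cv2.connectedComponentsWithStats(m); print(n,[s[j].tolist() for j in range(1,k) if s[j][4]>15])
# change against the picture before the lift
d=cv2.absdiff(cv2.imread("pics/s6c.png"),c).max(2)>18
ch=" .:-=+*#%@"
for r in range(150,240,2): print(r,"".join(ch[min(9,int(g[r,q])//22)] for q in range(325,400)))
E
```

```text
t 15.45 p [0.4487 0.0039 0.1843] h 114.39 tilt 0.14 F [-1.04  0.22 -3.06] open 0.0098 gf 50.0 q [-0.11 -0.26  1.96  0.    1.44 -0.53]
shift [-0.1215 -0.0028  0.0785] turn 0.19
w [[311, 269, 23, 16, 320], [310, 314, 25, 31, 687]]
c [[487, 59, 9, 16, 88], [114, 138, 6, 23, 80], [371, 141, 6, 7, 27], [350, 156, 3, 9, 25], [95, 162, 10, 17, 78], [24, 290, 13, 12, 50], [32, 304, 16, 14, 70], [20, 312, 15, 27, 101], [11, 381, 62, 19, 367], [55, 391, 28, 9, 68]]
150 +*+++++++++++++====-=+++==-::::::::::::--=+**++=====-------=++++======+****
152 ++++++++++++*+***++++++++======-----::-+**###**##%%%%##*+=-=++++=++++****+=
154 ++++++++++++*+*+**+++++++====++++++++=+*##%%%##%%%%%#**+=--=++++===========
156 ++++++++++++++++*+++++++=---=++++++++=++++++++++*++==------===+==-------===
158 +++++++++++++**+**+++++=-::-=+++++++++++++++++======------==++==-----------
160 ++++++++++++******+++++=-:--=+++++++++++++++++====++=-::--==++==-----------
162 +++++++++++*******+++++=----=++++++++============++*+=::::::::::::--==--===
164 ++++++++++++******+++++=-:--=+++++++============+**+=-:-+***+++++*#%%%*=-==

[... 2259 characters left out ...]
%%%%%%%%%%%%%%%%%%%%%%%%%%%@%@@@@@@@@@@%%%%%%%%%%%%%%%%%%%%%
224 %%%%%%%%%%%%%%%%%%%%%%%%%%%##%%%%%%%%@@@@@@@@@%%%%%@%@%%%%%%%%%%%%%%%%%%%@@
226 %%%%%%%%%%%%%%%@%@@%#***++++++*####%%%%%%@@@%%%%%%%%%%%%%%%%%%%%%%%%%%%@@@@
228 %%%%%%%%%%%%%%%@@@%#++++=+===++===++++++*####%%%%%%%%%%%%%%%%%%%%%%%@@%%%%%
230 %%%%%%%%%%%%%@@@@%#*+++++++++++++++++++=++=++*+++****##%%%%%%%%%@@@@%@@%%%%
232 %%%%%%%%%%%@@@@@@%**+++++++=+++++++++++++++=========+#%%%%%%%@@@@@%%%%%@@@%
234 %%%%%%%%%%@@@@@@@@@@@%%####*++++++++++++++=====+++++#%%%%%@@@@@@%%%%%%@@%%#
236 %%%%%%%##%%@@@@@@@@@@@@@@@@%#*+++*####*++=========*#%%%%%%@@@@%%%%@@@%%%##*
238 %%%%%%%###****##**+***####%#+++*%@@@@@%%*+=======*#%@@%%%%%%%%%%@@@@%%#**++
```

```bash
python3 - <<'E'
from h import *
import cv2
c=cv2.imread("pics/s7c.png"); g=cv2.cvtColor(c,cv2.COLOR_BGR2GRAY).astype(float)
for r in range(180,198,2):
    d=np.diff(g[r-1:r+2].mean(0)); L=345+np.argmin(d[345:357]); Rr=357+np.argmax(d[357:370])
    sub=lambda i,s:i+.5+ (lambda a,b,e:(a-e)/(2*(a-2*b+e)) if a-2*b+e else 0)(s*d[i-1],s*d[i],s*d[i+1])
    print(r,round(sub(L,-1),2),round(sub(Rr,1),2))
print([int(x) for x in g[190:206,356]])
p=np.array([.4487,.0039,.1843]);h=np.radians(114.4);n=np.array([np.sin(h),-np.cos(h),0]);fw=np.array([np.cos(h),np.sin(h),0])
k=np.load("scene.npz");T=k["world_from_camera"];f=200/np.tan(np.radians(k["fovy"])/2)
def plane(u,v):
    d=T[:3,:3]@np.array([(u-k["cx"])/f,(v-k["cy"])/f,1]);o=T[:3,3];P=o+d*(n@(p-o))/(n@d);return np.round(((P-p)@fw*1000,(P-p)[2]*1000))
for q in((356.3,197.5),(356.3,199),(357,178),(358,178),(373,145),(351,156),(351,165)):print(q,plane(*q))
t=__import__("plant").eyes.read_camera("top")["image"];cv2.imwrite("pics/t7.png",t)
u,v=proj([.483,-.07,.24],"top");print(u,v)
tg=cv2.cvtColor(t,cv2.COLOR_BGR2GRAY);ch=" .:-=+*#%@"
for r in range(int(v)-28,int(v)+28,2):print(r,"".join(ch[min(9,int(tg[r,q])//22)] for q in range(int(u)-45,int(u)+45)))
E
```

```text
180 351.9 363.06
182 351.86 362.67
184 352.39 362.5
186 352.59 362.34
188 352.32 361.88
190 352.0 361.64
192 351.65 361.53
194 351.47 361.12
196 351.28 360.7
[122, 122, 121, 122, 123, 122, 120, 121, 133, 164, 187, 193, 190, 187, 186, 187]
(356.3, 197.5) [-56. -87.]
(356.3, 199) [-57. -92.]
(357, 178) [-53. -33.]
(358, 178) [-62. -37.]
(373, 145) [-191.    0.]
(351, 156) [ 5. 46.]
(351, 165) [ 2. 23.]
348.00106203954897 219.22069995603513
191 +++=:..  ..........:=+++++++++++++++++++++++++++++++++++++++++++++++++++++++++++++++++++++
193 +++=-:..  ........:=++++++++++++++++++++++++++++++++++++++++++++++++++++++++++++++++++++++
195 ++++-:::......:::-++++++++++++++++++++++++++++++++++++++++++++++++++++++++++++++++++++++-:
197 +++=-::::::::::::=++++++++++++++++++++++++++++++++++++++++++++++++++++++++++++++++++++++: 
199 --:::::::::::::::-=+++++++++++++++++++++++++++++++++++++++++++++++++++++++++++++++++++++=-
201 ::::::::::::::::::-=++++++++++++++++++++++++++++++++++++++++++++++++++++++++++++++++++++++
203 ::::::::::::::::::-+++++++++++++++++++++++++++++=+*+++++++++++++++++++++++++++++++++
[... 1301 characters left out ...]
+++++++++++++++++++++++++++++++++++
233 +++++++++++++++++++++++++**************+--+**+=+*++=++++++++++++++++++++++++++++++++++++++
235 +++++++++++++++++++++++++++++++++++++*+=:-+*+==+*++=++++++++++++++++++++++++++++++++++++++
237 +++++++++++++++++++++++++++++++++++++++=:=**+==+*+==++++++++++++++++++++++++++++++++++++++
239 ===========+=+++++++++++++++++++++++++=--+**+=+**+==++++++++++++++++++++++++++++++++++++++
241 ============================+=++++++++=--+**+=+**+=+++++++++++++++++++++++++++++++++++++++
243 =======================================:-+*+==+*++=+++++++++++++++++++++++++++++++++++++++
245 ======================================-:=**+==+*++=+++++++++++++++++++++++++++++++++++++++
```

```bash
python3 - <<'E'
from h import *
p=np.array([.4487,.0039,.1843]);h=np.radians(114.4);fw=np.array([np.cos(h),np.sin(h),0]);n=np.array([np.sin(h),-np.cos(h),0])
for u,v in((351.5,203.5),(364.5,226),(363.5,229),(357.5,216)):
    P=ray("top",u,v,.24);print(P,((P-p)@fw).round(4),((P-p)@n).round(4))
# tip pixel -> points on vertical-axis hypothesis: intersect scene ray at heights
for z in(.08,.09,.1,.11,.12,.13):
    P=ray("scene",356.1,198,z);print(z,P,((P-p)@fw).round(4),((P-p)@n).round(4))
E
```

```text
[ 0.5248 -0.0785  0.24  ] -0.1065 0.0353
[ 0.4661 -0.1138  0.24  ] -0.1144 -0.0328
[ 0.4582 -0.1113  0.24  ] -0.1088 -0.0389
[ 0.4921 -0.0949  0.24  ] -0.1079 -0.0013
0.08 [ 0.491  -0.0694  0.08  ] -0.0842 0.0082
0.09 [ 0.479  -0.0551  0.09  ] -0.0662 0.0032
0.1 [ 0.467  -0.0408  0.1   ] -0.0483 -0.0018
0.11 [ 0.455  -0.0265  0.11  ] -0.0303 -0.0068
0.12 [ 0.443  -0.0122  0.12  ] -0.0123 -0.0118
0.13 [0.431  0.0021 0.13  ] 0.0057 -0.0169
```

Request:
servo_tool --plan "0 0 -0.02 0;0 0 -0.04 0;-0.01 0 -0.05 0;-0.03 0 -0.05 0;-0.06 -0.002 -0.05 0;-0.09 -0.004 -0.05 0;-0.12 -0.005 -0.05 0;-0.15 -0.006 -0.05 0;-0.18 -0.007 -0.05 0;-0.21 -0.008 -0.05 0;-0.24 -0.009 -0.05 0;-0.255 -0.009 -0.05 0" --grip_force 50

```text
t: 16.6
tool_pos: [0.545, -0.2359, 0.231]
orientation: [-1.704, -2.637, 0.002]
force: [-0.2, 1.3, -2.5]
opening: 0.0098
gripper_force: 50.0
```

Request:
servo_tool --plan "-0.007 0 0 0;-0.007 0 0 0;-0.007 0 0 0"

```text
t: 16.85
tool_pos: [0.5475, -0.2383, 0.232]
orientation: [-1.702, -2.638, -0.0]
force: [-0.6, 0.3, -2.9]
opening: 0.0095
gripper_force: 50.0
```

```bash
cat > asc.py <<'E'
from h import *
from plant import eyes
import cv2
def shot(n,tag):
    im=eyes.read_camera(n)["image"]; cv2.imwrite(f"pics/{tag}.png",im); return im
def asc(im,r0,r1,c0,c1,fy=1,fx=2):
    i=cv2.resize(im[r0:r1,c0:c1],None,fx=fx,fy=fy,interpolation=cv2.INTER_CUBIC).astype(int)
    ch=" .:-=+*#%@"
    for k,row in enumerate(i):
        print(f"{r0+k/fy:6.1f} "+"".join("B" if b>1.5*r+10 and b>g+15 else "R" if r>1.7*g and r>60 else ch[min(9,(b+g+r)//66)] for b,g,r in row))
E
python3 - <<'E'
from asc import *
goto(.5485,-.239,.234,114.4)
c=shot("scene","s8c"); t=shot("top","s8t")
print("ring centre",proj([.5692,-.2849,.109]),proj([.5692,-.2849,.109],"top"))
asc(c,105,180,355,415); print(); asc(t,165,215,385,440)
E
```

```text
t 16.85 p [ 0.5475 -0.2383  0.232 ] h 114.36 tilt 0.12 F [-0.61  0.3  -2.9 ] open 0.0095 gf 50.0 q [-0.5   0.13  1.5   0.    1.52 -0.92]
shift [-0.0011  0.0006 -0.002 ] turn -0.04
ring centre (np.float64(385.5413389058917), np.float64(155.51635000436585)) (np.float64(419.61426583799755), np.float64(192.4009650770033))
 105.0 ++++++++++++++++++=======------------::::::--==+++++++++==-RRRRRR==+++++++++++++=++++++++++++++++=========--------------
 106.0 ++++++++++++*++++==------------:::::::------===+++++++++=--RRRRRR==+++++++++++++=++++++++++==========-------------------
 107.0 ++++++++++++++++==---------::::::::::------====+++++++++=--RRRRRR==+++++++++++++++++++++++========----------------------
 108.0 ++++++++++***+++=----::::::::::::::::-------==+++++++++==--RRRRRR==++++++++++++++++++++++++========---------------------
 109.0 ++++++++++++*++==--::::::::::::::::::::::::--==++++++++==-RRRRRR-==++++++++++++++++++++++++========---------------------
 110.0 ++++++++++**+++=--:::::::::::::::::::::..::--==++++++++==-RRRRRR-==++++++++++++=====++++===========---------------------
 111.0 +++++
[... 14020 characters left out ...]
::::::::::::::.........:-=+++***+++===+++***++=-:.       ..::-------------:::::::........::-----:.    .:-=++++
 210.0 :::::::::::::........::-=++****++====++****++=-:.        ...::---------------::.....::---=======-:.   ..:-=+++
 211.0 ::::::::::::........::-=++***+++====+++**+++=-:..   .........::----------:::......:-==++++++++++=-:.  ..:--=++
 212.0 :::::::::::........::-=++****++====++****++=--:::::::........:::::::::::...    ..--=+++++++++++++=-:....:::-==
 213.0 :::::::::.........::-=++***+++====+++**+++=--::::::::::......::::::...........::-==+++++++++++++++=-:...:::---
 214.0 ::::::::.........:--=++***+++====++***+++=-:::::::::::::.....:--=-:.    .::--====+++++++++++++++++=-::..::::::
```

```bash
python3 - <<'E'
from asc import *
p=np.array([.5475,-.2383,.232]);h=np.radians(114.4);fw=np.array([np.cos(h),np.sin(h),0]);n=np.array([np.sin(h),-np.cos(h),0]);up=np.array([0,0,1.])
pr=lambda a,b,c:np.round(proj(p+fw*a/1000+n*b/1000+up*c/1000),1)
print("TCP",pr(0,0,0),"fingertips n+-13",pr(0,13,-17),pr(0,-13,-17),"handle",pr(5,0,45),"tip exp",pr(-50,0,-75),"palm",pr(0,0,63))
for z in(.1,.12,.14,.16,.18):
    P=ray("scene",372,170.5,z); print(z,P,(P-p)@fw,(P-p)@n)
c=cv2.imread("pics/s8c.png"); 
for (r,q) in((140,369),(140,381),(160,371),(168,371),(144,375),(108,386),(160,383),(157,383)): print((q,r),c[r,q].tolist())
E
```

```text
TCP [384.7 119.9] fingertips n+-13 [379.5 125.4] [389.  126.6] handle [385.6 103.9] tip exp [386.9 140.1] palm [386.5  96.6]
0.1 [ 0.5422 -0.1919  0.1   ] 0.0444451753394767 0.014341422141586038
0.12 [ 0.5153 -0.1574  0.12  ] 0.08697627079956997 0.004096134494846526
0.14 [ 0.4884 -0.1229  0.14  ] 0.12950736625966328 -0.006149153151892919
0.16 [ 0.4615 -0.0884  0.16  ] 0.17203846171975654 -0.01639444079863238
0.18 [ 0.4346 -0.0539  0.18  ] 0.21456955717984982 -0.026639728445371894
(369, 140) [179, 194, 204]
(381, 140) [181, 196, 206]
(371, 160) [132, 138, 144]
(371, 168) [134, 140, 144]
(375, 144) [52, 55, 163]
(386, 108) [38, 41, 116]
(383, 160) [102, 88, 83]
(383, 157) [88, 63, 52]
```

```bash
python3 - <<'E'
from asc import *
p=np.array([.5475,-.2383,.232]);h=np.radians(114.4);fw=np.array([np.cos(h),np.sin(h),0]);n=np.array([np.sin(h),-np.cos(h),0])
S=np.array([.5692,-.2849,0])
for z in(.13,.14,.15,.16):
    for q in((387.5,143),(387.8,144.5)):
        P=ray("scene",*q,z); print(z,q,"tool fw,n",((P-p)@fw).round(4),((P-p)@n).round(4),"from seat",((P-S)@fw).round(4),((P-S)@n).round(4))
c=cv2.imread("pics/s8c.png").astype(int)
for r in (134,137,140,142,144,146,148,150): print(r,c[r,379:400].sum(1).tolist())
E
```

```text
0.13 (387.5, 143) tool fw,n -0.0974 0.0074 from seat -0.046 0.0069
0.13 (387.8, 144.5) tool fw,n -0.0858 0.0038 from seat -0.0344 0.0033
0.14 (387.5, 143) tool fw,n -0.0718 0.0021 from seat -0.0204 0.0016
0.14 (387.8, 144.5) tool fw,n -0.0606 -0.0015 from seat -0.0092 -0.002
0.15 (387.5, 143) tool fw,n -0.0463 -0.0031 from seat 0.0051 -0.0036
0.15 (387.8, 144.5) tool fw,n -0.0353 -0.0067 from seat 0.0161 -0.0072
0.16 (387.5, 143) tool fw,n -0.0209 -0.0085 from seat 0.0305 -0.009
0.16 (387.8, 144.5) tool fw,n -0.0101 -0.0119 from seat 0.0413 -0.0124
134 [408, 414, 414, 437, 454, 406, 341, 331, 343, 350, 348, 346, 340, 324, 284, 244, 233, 235, 232, 236, 234]
137 [570, 571, 574, 563, 507, 404, 339, 336, 347, 350, 344, 339, 312, 273, 242, 235, 234, 236, 241, 235, 234]
140 [582, 581, 583, 558, 461, 360, 330, 343, 352, 349, 345, 344, 330, 291, 251, 236, 237, 231, 232, 228, 227]
142 [572, 578, 578, 550, 463, 367, 333, 341, 346, 344, 340, 331, 315, 276, 244, 237, 231, 233, 231, 236, 232]
144 [567, 574, 569, 560, 530, 474, 402, 345, 317, 301, 290, 277, 252, 242, 236, 237, 233, 239, 242, 254, 269]
146 [565, 563, 564, 560, 558, 545, 523, 461, 358, 270, 231, 231, 236, 241, 242, 254, 269, 287, 301, 311, 310]
148 [593, 577, 571, 570, 570, 568, 565, 539, 449, 324, 246, 241, 245, 257, 281, 295, 310, 299, 301, 306, 313]
150 [645, 593, 569, 575, 581, 582, 588, 587, 540, 419, 293, 247, 233, 240, 262, 309, 357, 404, 443, 441, 404]
```

Request:
servo_tool --plan "0.003 0 0.015 0;0.003 0 0.03 0;0.003 0 0.04 0;0.003 0 0.048 0;0.003 0 0.055 0;0.003 0 0.06 0;0.003 0 0.06 0" --grip_force 30

```text
t: 17.53
tool_pos: [0.5463, -0.2354, 0.172]
orientation: [-1.701, -2.639, 0.0]
force: [-0.1, 0.5, -2.5]
opening: 0.0094
gripper_force: 30.0
```

```bash
python3 - <<'E'
from asc import *
goto(.5485,-.239,.234,114.4)
c=shot("scene","s9c"); asc(c,125,182,372,402,1,2)
E
```

```text
t 17.53 p [ 0.5463 -0.2354  0.172 ] h 114.39 tilt 0.09 F [-0.08  0.49 -2.46] open 0.0094 gf 30.0 q [-0.49  0.16  1.58  0.    1.41 -0.92]
shift [-0.0041  0.0004 -0.062 ] turn -0.01
 125.0 ...::==+++++++++++++===++++++++++++++++++++**##########***++
 126.0 ...::-=++++++++++++==--RRR===++++++++++++++++***************
 127.0 ...::-=+++++++++++==--RRRRR==+++++++++++++++++++++++++++++++
 128.0 ...::-=+++++++++++=--RRRRRR==++++++++++++++++++++++++=======
 129.0 ...::-=+++++++++++=--RRRRRR==++++++++++++++++++++++++=======
 130.0 ...::-=++++++++++==--RRRRR-==++++++++++++++++++++++++=======
 131.0 ...::-=++++++++++==-RRRRRR-==++++++++++++==++++++++=========
 132.0 ...::-=++++++++++==--RRRRR-==+++++++++++====================
 133.0 ...::-=++++++++++=---:R---===++++++++++=====================
 134.0 ------=++++++++++=-------===+++++++++++=====================
 135.0 +++=====++++++++==------====++++++++++++=================---
 136.0 ##*+====++++++++==-----=====++++++++++++==============------
 137.0 %#*+====++++++++=------====++++++++++++=============--------
 138.0 %##+====++++++++=------====++
[... 2255 characters left out ...]
**######%%%%#**====+
 172.0 =======------==+**################***************#####*+====
 173.0 ++++++==----==+**#%%%%%%%%%%%%%%%%%%%######***++++*****+===-
 174.0 ***+++==----=++*##%%%%%%%%%%%%%%%%%%%%%%%%%%%###**+++++==---
 175.0 ****++==---==++**#%%%%%%%%%%%%%%%%%%%%%%%%%%%%%%%###**+==---
 176.0 ***++==---===+++*##%%%%%%%%%%%%%%%%%%%%%%%%%%%%%%%%%%##*+=--
 177.0 *++++==---=====++*##%%%%%%%%%%%%%%%%%%%%%%%%%%%%%%%%%%%##+==
 178.0 +++===-----====+**##%%%%%%%%%%%%%%%%%%%%%%%%%%%%%%%%%%%%#*++
 179.0 ===---------=++*###%%%%%%%%%%%%%%%%%%%%%%%%%%%%%%%%%%%%%%#*+
 180.0 ==------:--==+*###%%%%%%%%%%%%%%%%%%%%%%%%%%%%%%%%%%%%%%##*+
 181.0 ==-----::--=+*###%%%%#%%%%###%%%%%%%%%%%%%%%%%%%%%%%%%##**+=
```

Request:
servo_tool --plan "0.003 0 0.006 0;0.006 0 0.012 0;0.008 0 0.018 0;0.01 0 0.024 0;0.012 0 0.03 0;0.012 0 0.03 0" --grip_force 12

```text
t: 18.08
tool_pos: [0.5409, -0.2241, 0.1411]
orientation: [-1.701, -2.639, 0.0]
force: [1.4, -1.0, -3.7]
opening: 0.0099
gripper_force: 12.0
```

```bash
python3 - <<'E'
from asc import *
goto(.5485,-.239,.234,114.4)
E
```

```text
t 18.08 p [ 0.5409 -0.2241  0.1411] h 114.4 tilt 0.14 F [ 1.43 -1.04 -3.71] open 0.0099 gf 12.0 q [-0.48  0.16  1.63  0.    1.35 -0.91]
shift [-0.0165  0.0006 -0.0929] turn -0.0
```

Request:
servo_tool --plan "0.004 0 0.004 0;0.007 0 0.008 0;0.01 0 0.012 0;0.012 0 0.016 0;0.013 0 0.02 0;0.013 0 0.02 0;0.013 0 0.02 0" --grip_force 10

```text
t: 18.67
tool_pos: [0.5362, -0.2131, 0.1223]
orientation: [-1.702, -2.64, 0.0]
force: [3.1, -4.2, -5.3]
opening: 0.0096
gripper_force: 10.0
```

```bash
python3 - <<'E'
from asc import *
goto(.5485,-.239,.234,114.4)
c=shot("scene","s10c"); asc(c,125,182,370,402,1,2)
E
```

```text
t 18.67 p [ 0.5362 -0.2131  0.1223] h 114.38 tilt 0.03 F [ 3.07 -4.18 -5.29] open 0.0096 gf 10.0 q [-0.47  0.15  1.68 -0.    1.31 -0.89]
shift [-0.0287  0.0004 -0.1117] turn -0.02
 125.0 ::...:::-======++++++++++++++++++++++++++++++++++++++===--::....
 126.0 ......:::::-----==========+++++++++++++++++++++++++++==--::...::
 127.0 ::..:::...:::::::::---------==================+++++===-::....:::
 128.0 :::::::::::::::::::::::::::::::::::-------------------::.....:::
 129.0 ---------:::::::::::::::::::::::::::::::::::::::::::::........::
 130.0 -------------------------:::::::::::::::::::....................
 131.0 -----------------------------------------:::::::::::::::::......
 132.0 :------------------------------------------------------:::::::::
 133.0 ::::::::::::::::::::::-------------------------------------:::::
 134.0 ::..::...:::::::::::::::-::::::::::::::::::---------------------
 135.0 ..::..::.::::::::::::::::::.............::::::::::::------------
 136.0 ::::::::.:::::::::::::::::.................:::...:::------------
 137.0 .:::..::.:::::::::::::::::..::...........::::::::
[... 2483 characters left out ...]
------=====+++++++++++++*****************#####*+====
 173.0 ===++++++==------======++++++++++++*##%%%######***++++*****++==-
 174.0 ++++***+++=-----===+==++++++++++++**#%%%%%%%%%%%%###***+++++==--
 175.0 +*******+==----===++===+++++++++++**#%%%%%%%%%%%%%%%%###**++=---
 176.0 *******++==----=======++++++++++++*##%%%%%%%%%%%%%%%%%%%%##*+==-
 177.0 ++++**+++=----========++++++++++++*##%%%%%%%%%%%%%%%%%%%%%%##+==
 178.0 +++++++==------====++++++++++++++**#%%%%%%%%%%%%%%%%%%%%%%%%#*++
 179.0 =======---------=++***************##%%%%%%%%%%%%%%%%%%%%%%%%%#*+
 180.0 +++==------::---=+*################%%%%%%%%%%%%%%%%%%%%%%%%%%#*+
 181.0 +++==------:::-=+*###%%%###########%%%%%%%%%%%%%%%%%%%%%%%%##*+=
```

Request:
servo_tool --plan "0 0 0.003 0;0 0 0.006 0;0 0 0.009 0;0 0 0.012 0;0 0 0.012 0;0 0 0.012 0" --grip_force 5

```text
t: 19.22
tool_pos: [0.5364, -0.2131, 0.1108]
orientation: [-1.702, -2.64, 0.0]
force: [0.7, -2.8, -2.7]
opening: 0.0099
gripper_force: 5.0
```

```bash
python3 - <<'E'
from asc import *
goto(.5485,-.239,.234,114.4)
w=shot("wrist","w11"); i=w.astype(int); red=(i[...,2]>60)&(i[...,2]>1.8*i[...,1])
r=np.where(red[:,310:335].any(1))[0]; print("red rows",r.min(),r.max(),[int(red[k,290:350].sum()) for k in range(r.min(),r.max(),5)])
E
```

```text
t 19.22 p [ 0.5364 -0.2131  0.1108] h 114.39 tilt 0.02 F [ 0.7  -2.84 -2.69] open 0.0099 gf 5.0 q [-0.47  0.16  1.69 -0.    1.29 -0.89]
shift [-0.0286  0.0003 -0.1232] turn -0.01
red rows 270 343 [14, 22, 23, 0, 0, 0, 0, 0, 0, 24, 24, 24, 23, 23, 23]
```

Request:
servo_tool --plan "0 0 0.002 0;0 0 0.004 0;0 0 0.006 0;0 0 0.008 0;0 0 0.008 0;0 0 0.008 0" --grip_force 5

```text
t: 19.77
tool_pos: [0.5359, -0.212, 0.1026]
orientation: [-1.701, -2.639, -0.001]
force: [-3.0, 4.9, 1.6]
opening: 0.0095
gripper_force: 5.0
```

```bash
python3 - <<'E'
from asc import *
goto(.5485,-.239,.234,114.4)
c=shot("scene","s12c"); asc(c,140,176,366,402,1,2)
E
```

```text
t 19.77 p [ 0.5359 -0.212   0.1026] h 114.41 tilt 0.13 F [-3.02  4.93  1.63] open 0.0095 gf 5.0 q [-0.47  0.17  1.69  0.    1.28 -0.89]
shift [-0.0295  0.0002 -0.1314] turn 0.01
 140.0 ::::::::::::::::::::--::::::-------------------------------------:::::::
 141.0 ::::::::....::::::::::::::::::---:::::::::::::---------------===--------
 142.0 ::::..::::::::..:::::::::::::::::::...:::::::::::::::::::--==+++++++++++
 143.0 :::::::::::::::::::::::::::::::::...............:::::::::-=++*##########
 144.0 :::...:::::.::::::::---:::-::::::...............:::::::::-=+**##%%%@@@@@
 145.0 -::.....::..::.::::-----------:::.::::::::::...:::::::::---==++*##%%@@%%
 146.0 =-:::::::::::::::::----===+==--::...::::..::.::::::::-:--------=++**##**
 147.0 ++=======--::::::::--===+++++=-::..:::::::...::::::---------------======
 148.0 ########*+==-------===+++++==--::::::::::....::::---===+++++=====-------
 149.0 %%%%@@@%%#*++======++++++===---::::::::::::::::::--==++******+++++======
 150.0 %%%%@@@@@%#**++++++++++++====----=======------:---===+++++++**+++++++===
 151.0 ###%%@@@@%%#**++++++++++====---===+
[... 1257 characters left out ...]
++++++++=--::::--==+++++++++++=++*#%%%%%%%%%%%%%%#*====+*#%%
 168.0 ++++++*****+++++++++=--::----==++++++++++++++*#%%%%%%%%%%%%%%##+====+##%
 169.0 +++++******++++++++==--:::---==+++++++++++=++*##%%%%%%%%%%%%%%%#*====+##
 170.0 +++++*****+++++++++==-:::---==+++++++++++==+++**####%%%%%%%%%%%##+====**
 171.0 +++++++++++++++++++==-:::--===+++++++++++====++++*****#####%%%%%##*===++
 172.0 +++++++++++++++++++=--::---==++++++++++++++++****************#####*+====
 173.0 +++++=====+++++++++=-----====+++++++++++++++*##########****+++*****++==-
 174.0 +++====+++++***++++=----===++++++++++++++++**#%%%%%%%%%%%##***++++++==--
 175.0 +====++++*******++==---====++++++++++++++++*##%%%%%%%%%%%%%%%###**++=---
```

Request:
servo_tool --plan "0.003 0 0 0;0.005 0 0.001 0;0.006 0 0.002 0;0.006 0 0.003 0;0.006 0 0.003 0;0.006 0 0.003 0" --grip_force 4

```text
t: 20.32
tool_pos: [0.5341, -0.2077, 0.1002]
orientation: [1.702, 2.64, 0.0]
force: [0.8, -2.1, -1.6]
opening: 0.0101
gripper_force: 4.0
```

```bash
python3 - <<'E'
from asc import *
goto(.5485,-.239,.234,114.4)
s=status.read_state();M=R.from_rotvec(s["orientation"]).as_matrix();print("tool-axis force",(M.T@s["force"]).round(2))
E
```

```text
t 20.32 p [ 0.5341 -0.2077  0.1002] h 114.38 tilt 0.01 F [ 0.8  -2.1  -1.55] open 0.0101 gf 4.0 q [-0.46  0.16  1.71 -0.    1.27 -0.89]
shift [-0.0345  0.0002 -0.1338] turn -0.02
tool-axis force [-2.24 -0.14  1.55]
```

Request:
servo_tool --plan "0 0 0 0;0 0 0 0;0 0 0 0;0 0 0 0;0 0 0 0;0 0 0 0;0 0 0 0;0 0 0 0" --grip 0

```text
t: 20.98
tool_pos: [0.534, -0.2075, 0.1001]
orientation: [-1.702, -2.64, -0.0]
force: [-0.1, 0.8, 0.1]
opening: 0.0464
gripper_force: 0.0
```

```bash
python3 - <<'E'
from asc import *
goto(.5341,-.2077,.25,114.4)
w=shot("wrist","w13"); i=w.astype(int); red=(i[...,2]>60)&(i[...,2]>1.8*i[...,1])
for k in range(200,350,6):
    q=np.where(red[k,250:400])[0]; print(k,(250+q.min(),250+q.max()) if len(q) else None,end=' ')
c=shot("scene","s13c"); print(); asc(c,146,172,372,404,1,2)
E
```

```text
t 20.98 p [ 0.534  -0.2075  0.1001] h 114.39 tilt 0.0 F [-0.14  0.77  0.09] open 0.0464 gf 0.0 q [-0.46  0.16  1.71  0.    1.27 -0.89]
shift [-0.0002  0.     -0.1499] turn -0.01
200 None 206 None 212 None 218 None 224 None 230 None 236 None 242 None 248 None 254 None 260 None 266 None 272 (np.int64(311), np.int64(330)) 278 (np.int64(310), np.int64(331)) 284 None 290 None 296 None 302 None 308 None 314 (np.int64(310), np.int64(331)) 320 (np.int64(310), np.int64(331)) 326 (np.int64(310), np.int64(331)) 332 (np.int64(310), np.int64(331)) 338 (np.int64(310), np.int64(331)) 344 (np.int64(317), np.int64(318)) 
 146.0 ==========--------------------::::...........:....::::::::--==++
 147.0 +**##****+++============-----::::..............::::::::::--==+++
 148.0 **#####*********####***++++==-:::.:::...::.....::::--------===++
 149.0 ++****++++++***#######*****++=-::.........:::..:::-------------=
 150.0 ******++===+++++***********++=-::..............:::--------------
 151.0 #%%%%##*+========+++RRRRRRR==--:::::::::::::...:::---=----------
 152.0 %%@@@%%#*+=========RRRRRRRRR==-----------::::::::
[... 683 characters left out ...]
=RRRRRRR::::::::---==++++++++++===------===---------
 163.0 ++*******++=-RRRRR-----:::::---=+++++++++++++++=----=========---
 164.0 +********+==---R--------------==+++++++++++****+==---===+++=====
 165.0 *******++==--:::----===========+++++++++++**###**==--=++****++++
 166.0 *******++=--:::----====+++====++++++++++++*##%%##*+=-=+*######**
 167.0 *******+=--:::----=====++++===+++++++++++**##%%%%#*====+*#%%%%%%
 168.0 ******++=---:----======++++===+++++++++++**#%%%%%##+====+*#%%%%%
 169.0 *****++==--------======++++====++++++++++*##%%%%%%%#*====+*#%%%%
 170.0 **+++++=---------======++++====++++++++++*##%%%%%%%##*====+##%%%
 171.0 ++++===----:---=======+++++===++++++++++++**###%%%%%##*====**#%%
```

Request:
servo_tool --plan "0 0 -0.01 0;0 0 -0.03 0;0 0 -0.06 0;0 0 -0.09 0;0 0 -0.12 0;0.03 0 -0.14 0;0.06 0 -0.14 0;0.09 0 -0.14 0;0.09 0 -0.14 0;0.09 0 -0.14 0"

```text
t: 21.92
tool_pos: [0.4968, -0.1246, 0.2414]
orientation: [1.699, 2.641, 0.001]
force: [-0.1, -0.5, -0.1]
opening: 0.0465
gripper_force: 0.0
```

```bash
python3 - <<'E'
from asc import *
goto(.5341,-.2077,.25,114.4)
c=shot("scene","s14c"); t=shot("top","s14t")
print("expected flange corners home (114.4 yaw) & handle end, scene/top:")
h=np.radians(114.4);fw=np.array([np.cos(h),np.sin(h),0]);n=np.array([np.sin(h),-np.cos(h),0]);S=np.array([.5692,-.2849,.109])
for a,b,z in((38,38,.034),(38,-38,.034),(-38,-38,.034),(-38,38,.034),(91,0,.03),(91,0,.008)):
    P=S+fw*a/1000+n*b/1000+[0,0,z]; print(np.round(proj(P),1),np.round(proj(P,"top"),1))
asc(c,125,172,368,408,1,2); print(); asc(t,168,214,398,440,1,2)
E
```

```text
t 21.92 p [ 0.4968 -0.1246  0.2414] h 114.5 tilt 0.1 F [-0.12 -0.54 -0.13] open 0.0465 gf 0.0 q [-0.35 -0.11  1.72 -0.    1.53 -0.77]
shift [-0.0911 -0.0005 -0.0085] turn 0.1
expected flange corners home (114.4 yaw) & handle end, scene/top:
[370.  147.2] [404.4 184.4]
[396.7 151.1] [415.3 209. ]
[402.4 141.9] [439.7 198.5]
[376.9 138.3] [428.8 174. ]
[378.4 157.4] [392.5 204.1]
[377.8 164.9] [391.4 204.5]
 125.0 ..........................::-==++++++++++++==-----------------------------------
 126.0 ..........................::-==++++++++++++==-----------------------------------
 127.0 ..........................::-==++++++++++++===----------------------------------
 128.0 ..........................:--=+++++++++++++===----------------------------------
 129.0 .........................::--=++++++++++++===-----------------------------------
 130.0 ::........................:--=+++++++++++===------------------------------------
 131.0 .........................::-=++++++++++++==-------------------------------------
 132.0 ........................::-==++++++++++++==-------------------------
[... 6977 characters left out ...]
+++++++===-:::-==+++===---===+=====+++++++++++++++++++++
 207.0 +++++++++++++++++++++++++++++++++++==-:::-==++++==----==++++++++++++++++++++++++++++
 208.0 +++++++++++++++++++++++++++++++++++==-:::-=+++++==---==+++==++++++++++++++++++++++++
 209.0 +++++++++++++++++++++++++++++++++++=-:::-==+++++==---==++++==+++++++++++++++++++++++
 210.0 ++++++++++++++++++++++++++++++++++==-::-==+++++==---=+++++++++++++++++++++++++++++++
 211.0 ++++++++++++++++++++++++++++++++++=-:::-=++++++=----=+++++++++++++++++++++++++++++++
 212.0 +++++++++++++++++++++++++++++++++=--::-=++++++==---=++++++++++++++++++++++++++++++++
 213.0 +++++++++++++++++++++++++++++++++=-::-=++++++==---=+++++++=+++++++++++++++++++++++++
```

Request:
servo_tool --plan "0.03 0 0 0;0.07 0 0 0;0.11 0 0 0;0.15 0 0 0;0.19 0 0 0;0.22 0 0 0;0.22 0 0 0"

```text
t: 22.6
tool_pos: [0.4048, 0.0781, 0.2405]
orientation: [-1.698, -2.642, -0.002]
force: [-0.1, -0.3, 0.2]
opening: 0.0468
gripper_force: 0.0
```

```bash
cat > fit.py <<'E'
from asc import *
from scipy.optimize import minimize
c=shot("scene","s15c").astype(float); t=shot("top","s15t").astype(float)
K=8
def redness(im,box):
    r0,r1,c0,c1=box; i=im[r0:r1,c0:c1]; d=i[...,2]-np.maximum(i[...,0],i[...,1]); return np.clip(d/70,0,1)
def rast(pts,box):
    r0,r1,c0,c1=box; m=np.zeros(((r1-r0)*K,(c1-c0)*K),np.uint8)
    h=cv2.convexHull(np.array(pts,np.float32)); h=np.round(((h-[c0-.5,r0-.5])*K)*16).astype(np.int32)
    cv2.fillConvexPoly(m,h,255,shift=4); return cv2.GaussianBlur(cv2.resize(m,(c1-c0,r1-r0),interpolation=cv2.INTER_AREA).astype(float)/255,(3,3),.6)
def pose(v):
    x,y,z,yaw,a,b=v; return R.from_euler("xy",[a,b],degrees=True)*R.from_euler("z",yaw,degrees=True)*R.from_euler("x",180,degrees=True),np.array([x,y,z])
bx={"scene":(140,175,365,400),"top":(180,220,380,420)}
ob={"scene":redness(c,bx["scene"]),"top":redness(t,bx["top"])}
H=np.array([(x,y,z) for x in(-40,-91) for y in(-5,5) for z in(4,26)])/1000
E
python3 - <<'E'
from fit import *
goto(.5,0,.25)
print({k:v.sum().round(1) for k,v in ob.items()})
rt,pt=pose([.5692,-.2849,.143,114.4+180,0,0]); P=rt.apply(H)+pt; print(P.round(3)[[0,4]])
for n in ob: print(n,rast([proj(p,n) for p in P],bx[n]).sum().round(1))
asc(c.astype(np.uint8),136,154,368,406,1,2)
asc(t.astype(np.uint8),172,212,386,444,1,2)
E
```

```text
t 22.7 p [0.4063 0.075  0.2405] h 114.49 tilt 0.05 F [-0.15 -0.16 -0.05] open 0.0466 gf 0.0 q [ 0.06 -0.4   1.96 -0.    1.58 -0.37]
shift [-0.1071  0.0541 -0.0094] turn 0
{'scene': np.float64(174.2), 'top': np.float64(118.0)}
[[ 0.557 -0.246  0.139]
 [ 0.536 -0.2    0.139]]
scene 85.3
top 70.8
 136.0 --:::::::::---=++*********++++++++++++++==========--------------------------
 137.0 ---:::::::::----=====++++++++++++++==============---------------------------
 138.0 --:::::::::::::::--------==+++++++============------------------------------
 139.0 -----------::::::-:::::--==++++++=============------------------------------
 140.0 ----=======----=======-====++++++========+++++=====-------------------------
 141.0 ====+++*++==R=+**###*++++++++++++======++*********++====++++++===-----------
 142.0 ++++++*++RRR+*#%%@%%#**+++++++++++=====++**######*******########**++========
 143.0 ******++RRRR*#%@@@%#**++++++++++++=====+++++++++++++***##%%@@@@%%%###*++====
 144.0 ####*++=RR+*#%@@%%#*++=========+++======++++=======+++++*##%%%@@@@@%%#*+====
 145.0 %%%#*++=+*#%%@@%%##*++=================+++
[... 4966 characters left out ...]
::::::::::::::::::-=+*#%#####%%####**++=-::::::--==+++++++++++++++++++++++++++++
 207.0 +++++===-----:::::::::::::::::::.....::::::::::::::::::-=+*########**+===--:....::-==+++++++++++++++++++++++++++++++
 208.0 ==-----::::::::-------::::::::::::::::::::::::::::::::::-=+****+++==-::....   .::-=+++++++++++++++++++++++++++++++++
 209.0 -:::::::::-----==+++==-:::::::::::::::::...::::::::::::::--====--::::.....   ..:-=++++++++++++++++++++++++++++++++++
 210.0 :::::::--===+++++++++=--:::::::::::::::::....::::::::::::::::::::::::::....  ..:-=++++++++++++++++++++++++++++++++++
 211.0 -------==+++++++++++++==-::::::::::::::::::::::........::::::::::::::....     .:-==+++++++++++++++++++++++++++++++++
```

```bash
cat > f2.py <<'E'
from fit import *
h=np.radians(114.4); n=np.array([np.sin(h),-np.cos(h),0])
B=(149,168,373,391); o=redness(c,B); print("peak",o.max(), np.sort((c[149:168,373:391,2]-c[149:168,373:391,:2].max(2)).ravel())[-40:].mean())
i=c[149:168,373:391]; d=i[...,2]-i[...,:2].max(2); o=np.clip(d/np.percentile(d,92),0,1)
bars=[np.array([(x,y,z) for x in xs for y in(-5,5) for z in zs])/1000 for xs,zs in(((-38,-91),(4,11)),((-38,-91),(19,26)),((-83,-91),(4,26)))]
for pitch in range(-8,9,2):
    def cost(v):
        rt=R.from_rotvec(np.radians(pitch)*n)*R.from_euler("z",294.4+v[2],degrees=True)*R.from_euler("x",180,degrees=True)
        m=np.zeros(o.shape)
        for b in bars: m=np.maximum(m,rast([np.array(proj(p))+v[:2] for p in rt.apply(b)+[.5692,-.2849,.143]],B))
        return ((m-o)**2).sum()
    best=min((minimize(cost,[0,s,0],method="Nelder-Mead",options=dict(initial_simplex=[[0,s,0],[1,s,0],[0,s+1,0],[0,s,4]])) for s in(-1.5,0)),key=lambda r:r.fun)
    hend=R.from_rotvec(np.radians(pitch)*n).apply([np.cos(h)*.091,np.sin(h)*.091,0])
    print(pitch,"handle end dz mm",(hend[2]*1000).round(1),best.fun.round(2),best.x.round(2))
E
python3 f2.py
```

```text
peak 1.0 100.475
-8 handle end dz mm -12.7 7.8 [ 0.47 -5.3   1.21]
-6 handle end dz mm -9.5 7.7 [-0.   -4.01  1.88]
-4 handle end dz mm -6.3 6.54 [-0.03 -2.24  1.47]
-2 handle end dz mm -3.2 5.28 [-0.06 -1.73  1.59]
0 handle end dz mm 0.0 4.06 [-0.05 -1.03  1.57]
2 handle end dz mm 3.2 3.23 [-0.24 -0.33  1.94]
4 handle end dz mm 6.3 2.81 [-0.05  0.14  1.71]
6 handle end dz mm 9.5 2.8 [-0.2   0.85  2.06]
8 handle end dz mm 12.7 3.24 [-0.3   1.56  2.14]
```

Request:
servo_tool --plan "-0.03 0 0 0;-0.07 0 0 0;-0.11 0 0 0;-0.15 0 0 0;-0.19 0 0 0;-0.23 0 0 0;-0.27 0 0 0;-0.3 0 0.01 0;-0.312 0 0.02 0;-0.312 0 0.04 0;-0.312 0 0.055 0;-0.312 0 0.06 0" --grip 1 --grip_force 5

```text
t: 23.8
tool_pos: [0.533, -0.2113, 0.1764]
orientation: [-1.704, -2.633, 0.001]
force: [-0.4, -0.0, -0.6]
opening: 0.0002
gripper_force: 0.0
```

```bash
python3 - <<'E'
from asc import *
goto(.5349,-.2093,.168,114.4)
w=shot("wrist","w16")
i=w.astype(int); red=(i[...,2]>60)&(i[...,2]>1.8*i[...,1])
r=np.where(red[:,280:365].any(1))[0]; print("red rows",r.min(),r.max())
E
```

```text
t 23.8 p [ 0.533  -0.2113  0.1764] h 114.19 tilt 0.3 F [-0.39 -0.03 -0.62] open 0.0002 gf 0.0 q [-0.47  0.1   1.63 -0.    1.42 -0.89]
shift [0.001  0.0026 0.0084] turn -0.21
red rows 213 284
```

Request:
servo_tool --plan "0.001 0.002 0 0;0.001 0.002 0.004 0;0.001 0.002 0.008 0;0.001 0.002 0.012 0;0.001 0.002 0.012 0;0.001 0.002 0.012 0;0.001 0.002 0.012 0"

```text
t: 24.43
tool_pos: [0.5364, -0.2075, 0.1684]
orientation: [1.702, 2.64, 0.0]
force: [-0.1, 0.5, 0.5]
opening: 0.0003
gripper_force: 0.0
```

```bash
python3 -c "
from h import *
goto(.5349,-.2093,.156,114.4)"
```

```text
t 24.43 p [ 0.5364 -0.2075  0.1684] h 114.4 tilt 0.02 F [-0.11  0.52  0.49] open 0.0003 gf 0.0 q [-0.46  0.1   1.64 -0.    1.4  -0.88]
shift [-0.001  -0.0021  0.0124] turn 0.0
```

Request:
servo_tool --plan "0 -0.002 0.002 0;0 -0.002 0.004 0;0 -0.002 0.005 0;0 -0.002 0.005 0;0 -0.002 0.005 0"

```text
t: 24.85
tool_pos: [0.5343, -0.2084, 0.163]
orientation: [-1.702, -2.64, -0.0]
force: [0.8, 0.5, 0.4]
opening: 0.0002
gripper_force: 0.0
```

Request:
servo_tool --plan "0 0 0.001 0;0 0 0.002 0;0 0 0.002 0;0 0 0.002 0"

```text
t: 25.18
tool_pos: [0.5344, -0.2084, 0.161]
orientation: [-1.702, -2.64, -0.0]
force: [0.5, -0.2, 1.0]
opening: 0.0004
gripper_force: 0.0
```

Request:
servo_tool --plan "0 0 0.001 0;0 0 0.002 0;0 0 0.002 0;0 0 0.002 0"

```text
t: 25.52
tool_pos: [0.5344, -0.2084, 0.159]
orientation: [-1.702, -2.64, 0.0]
force: [0.0, -0.2, -0.2]
opening: 0.0006
gripper_force: 0.0
```

Request:
servo_tool --plan "0 0 0.0008 0;0 0 0.0015 0;0 0 0.0015 0;0 0 0.0015 0"

```text
t: 25.85
tool_pos: [0.5344, -0.2085, 0.1576]
orientation: [-1.702, -2.64, 0.0]
force: [-0.7, -0.0, -0.8]
opening: 0.0007
gripper_force: 0.0
```

Request:
servo_tool --plan "0 0 0.0008 0;0 0 0.0015 0;0 0 0.0015 0;0 0 0.0015 0"

```text
t: 26.18
tool_pos: [0.5344, -0.2084, 0.1561]
orientation: [-1.702, -2.64, 0.0]
force: [-1.1, 0.5, 0.7]
opening: 0.0008
gripper_force: 0.1
```

Request:
servo_tool --plan "0 0 0.0005 0;0 0 0.001 0;0 0 0.001 0;0 0 0.001 0"

```text
t: 26.52
tool_pos: [0.5344, -0.2085, 0.1551]
orientation: [-1.702, -2.64, 0.0]
force: [-0.5, -0.4, -0.7]
opening: 0.0006
gripper_force: 0.1
```

Request:
servo_tool --plan "0 0 -0.01 0;0 0 -0.03 0;0 0 -0.06 0;0 0 -0.09 0;0.03 0 -0.09 0;0.06 0 -0.09 0;0.1 0 -0.09 0;0.14 0 -0.09 0;0.18 0 -0.09 0;0.22 0 -0.09 0;0.25 0 -0.09 0;0.25 0 -0.09 0"

```text
t: 27.52
tool_pos: [0.4296, 0.0232, 0.2463]
orientation: [1.697, 2.644, 0.003]
force: [-0.5, -0.7, 0.9]
opening: 0.0006
gripper_force: 0.0
```

```bash
cp pics/s15c.png pics/old15c.png; cp pics/s15t.png pics/old15t.png; python3 f2.py; python3 -c "
import cv2,numpy as np
for n,b in(('c',(136,170,366,406)),('t',(170,212,385,444))):
    a=cv2.imread(f'pics/old15{n}.png')[b[0]:b[1],b[2]:b[3]].astype(np.float32);d=cv2.imread(f'pics/s15{n}.png')[b[0]:b[1],b[2]:b[3]].astype(np.float32)
    print(n,np.abs(a-d).mean(),cv2.phaseCorrelate(a.mean(2),d.mean(2)))
"
```

```text
peak 1.0 106.525
-8 handle end dz mm -12.7 7.7 [-0.29 -2.4   1.78]
-6 handle end dz mm -9.5 6.33 [-0.34 -1.78  1.79]
-4 handle end dz mm -6.3 5.22 [-0.46 -1.27  2.19]
-2 handle end dz mm -3.2 4.44 [-0.55 -0.5   2.4 ]
0 handle end dz mm 0.0 3.81 [-0.37  0.06  2.04]
2 handle end dz mm 3.2 3.27 [-0.57  0.76  2.4 ]
4 handle end dz mm 6.3 3.27 [-0.73  1.47  2.73]
6 handle end dz mm 9.5 3.57 [-0.75  1.94  2.92]
8 handle end dz mm 12.7 4.07 [-0.96  2.57  3.38]
c 14.345589 ((-0.261836073337129, 0.2980609234431135), 0.9170600997077094)
t 4.376379 ((-0.5264816747073979, 0.615055039454468), 0.9994741851312143)
```

```bash
cat > f3.py <<'E'
from h import *
import cv2
from scipy.optimize import minimize
def corners(fn,n,box,S=(.5692,-.2849,.143)):
    im=cv2.imread(fn).astype(float).mean(2); r0,r1,c0,c1=box
    K=4; P=np.array
    h=np.radians(114.4);fw=P([np.cos(h),np.sin(h),0]);nn=P([np.sin(h),-np.cos(h),0])
    # rows of inside/outside samples along each flange edge: maximise brightness inside rim (1-3 mm in) minus outside
    def val(v,parts=False):
        x,y,z,yaw,a,b=v; rt=R.from_rotvec(np.radians(a)*fw+np.radians(b)*nn)*R.from_euler("z",yaw,degrees=True)
        return rt,P(S)+P([x,y,z])/1000
    return im,val,fw,nn
def edge_points(fn,n,S=(.5692,-.2849,.143)):
    im,val,fw,nn=corners(fn,n,(0,1,0,1),S); rt,o=val([0]*6); out=[]
    ds=np.arange(-6,6.01,.25)
    for a,b,nm in((fw,nn,"+fw"),(-fw,nn,"-fw"),(nn,fw,"+n"),(-nn,fw,"-n")):
        res=[]
        for s in np.linspace(-28,28,15):
            if nm=="+fw" and abs(s)<12: continue
            q=np.array([proj(o+(a*(38+d)+b*s)/1000,n) for d in ds]).astype(np.float32)
            prof=cv2.remap(im.astype(np.float32),q[None,:,0],q[None,:,1],cv2.INTER_CUBIC)[0]
            g=-np.gradient(prof); k=g.argmax(); res.append((ds[k],g[k]))
        res=np.array(res); out.append((nm,np.median(res[:,0]).round(2),res[:,0].std().round(1),np.median(res[:,1]).round(1)))
    return out
for f in("old15t","s15t"): print(f,edge_points(f"pics/{f}.png","top"))
for f in("old15c","s15c"): print(f,edge_points(f"pics/{f}.png","scene"))
E
python3 f3.py; python3 -c "
from asc import *
asc(cv2.imread('pics/s15t.png'),173,211,400,444,1,2)"
```

```text
old15t [('+fw', np.float64(0.0), np.float64(0.9), np.float64(6.1)), ('-fw', np.float64(-1.75), np.float64(0.6), np.float64(3.2)), ('+n', np.float64(0.0), np.float64(0.8), np.float64(6.5)), ('-n', np.float64(0.0), np.float64(1.1), np.float64(6.0))]
s15t [('+fw', np.float64(2.38), np.float64(0.6), np.float64(6.6)), ('-fw', np.float64(-3.0), np.float64(0.6), np.float64(3.7)), ('+n', np.float64(-0.25), np.float64(0.9), np.float64(6.6)), ('-n', np.float64(0.0), np.float64(1.2), np.float64(6.2))]
old15c [('+fw', np.float64(3.38), np.float64(1.9), np.float64(1.6)), ('-fw', np.float64(-1.5), np.float64(2.9), np.float64(1.5)), ('+n', np.float64(-1.5), np.float64(1.3), np.float64(5.1)), ('-n', np.float64(3.5), np.float64(0.8), np.float64(4.7))]
s15c [('+fw', np.float64(6.0), np.float64(0.8), np.float64(0.9)), ('-fw', np.float64(4.0), np.float64(3.6), np.float64(1.8)), ('+n', np.float64(-1.5), np.float64(1.8), np.float64(5.5)), ('-n', np.float64(3.25), np.float64(1.0), np.float64(5.2))]
 173.0 ++++++++++++++++++++++++++++++++++++++==-::::::::::::::::::::::::::::::-----==++++++++++
 174.0 ++++++
[... 2838 characters left out ...]
++++++++++++++++++++++++++++
 204.0 ....:::::::::::::::::::-=*#%%####%%##*++**#%%%%%#####**++=--==++++++++++++++++++++++++++
 205.0 ::...::::::::::::::::::--+*##%%%%%%%#######%%##**++====----==+++++++++++++++++++++++++++
 206.0 :::....:::::::::::::::::-=+*#%%%%#%%%%%####**++=-::::::--==+++++++++++++++++++++++++++++
 207.0 :::::.....:::::::::::::::-=+*#%########**++===-:....:--==+++++++++++++++++++++++++++++++
 208.0 :::::::......::::::::::::--=+*###**++===--::::..  .::-=+++++++++++++++++++++++++++++++++
 209.0 :::::::::::....::::::::::::--=+++=--:::::.....    .:-==+++++++++++++++++++++++++++++++++
 210.0 ::::::::::::::.::::::..:::::::--:::::::::::....   .:-=++++++++++++++++++++++++++++++++++
```

Request:
servo_tool --plan "-0.03 0 0 7;-0.06 0 0 14;-0.09 0 0 21;-0.12 0 0 28;-0.15 0 0 35;-0.18 0 0 42;-0.21 0 0 49;-0.24 0 0 56;-0.27 0 0 63;-0.3 0 0 70;-0.325 0 0 77;-0.338 0 0 84" --grip -0.3

```text
t: 28.62
tool_pos: [0.5707, -0.2933, 0.2445]
orientation: [3.035, 0.809, -0.001]
force: [0.6, 0.4, -0.2]
opening: 0.0601
gripper_force: 0.0
```

Request:
servo_tool --plan "0 0 0 6;0 0 0 6;0 0 0.02 6;0 0 0.04 6;0 0 0.055 6;0 0 0.065 6;0 0 0.07 6;0 0 0.07 6;0 0 0.07 6"

```text
t: 29.37
tool_pos: [0.5709, -0.289, 0.1758]
orientation: [3.07, 0.665, 0.001]
force: [0.5, 0.3, 0.2]
opening: 0.0607
gripper_force: 0.0
```

```bash
python3 -c "
from h import *
goto(.5692,-.2849,.160,24.4)"
```

```text
t 29.37 p [ 0.5709 -0.289   0.1758] h 24.44 tilt 0.04 F [0.51 0.25 0.19] open 0.0607 gf 0.0 q [-0.55  0.27  1.44 -0.    1.43  0.6 ]
shift [ 0.0001 -0.0044  0.0158] turn 0.04
```

Request:
servo_tool --plan "0 -0.004 0.004 0;0 -0.004 0.008 0;0 -0.004 0.011 0;0 -0.004 0.013 0;0 -0.004 0.013 0;0 -0.004 0.013 0"

```text
t: 29.87
tool_pos: [0.5691, -0.285, 0.1621]
orientation: [-3.071, -0.664, 0.0]
force: [0.4, -0.5, -0.2]
opening: 0.0606
gripper_force: 0.0
```

Request:
servo_tool --plan "0 0 0.001 0;0 0 0.0015 0;0 0 0.0015 0;0 0 0.0015 0"

```text
t: 30.2
tool_pos: [0.5694, -0.2853, 0.1612]
orientation: [3.07, 0.663, 0.001]
force: [0.8, -0.7, 1.8]
opening: 0.0602
gripper_force: 1.2
```

Request:
servo_tool --plan "0 0 0.001 0;0 0 0.0015 0;0 0 0.0015 0;0 0 0.0015 0"

```text
t: 30.53
tool_pos: [0.5697, -0.2856, 0.1607]
orientation: [3.069, 0.663, 0.002]
force: [-0.7, -0.9, 8.0]
opening: 0.0606
gripper_force: 3.8
```

Request:
servo_tool --plan "0 0 0.001 0;0 0 0.0015 0;0 0 0.002 0;0 0 0.002 0;0 0 0.002 0"

```text
t: 30.95
tool_pos: [0.57, -0.2855, 0.1605]
orientation: [3.068, 0.663, 0.004]
force: [-5.1, 2.0, 16.9]
opening: 0.0605
gripper_force: 8.9
```

Request:
servo_tool --plan "0 0 -0.001 0;0 0 -0.003 0;0 0 -0.006 0;0 0 -0.015 0;0 0 -0.03 0;0 0 -0.06 0;0 0 -0.09 0;0.0 -0.03 -0.1 0;0 -0.07 -0.1 0;0 -0.11 -0.1 0;0 -0.15 -0.1 0;0 -0.19 -0.1 0"

```text
t: 31.95
tool_pos: [0.4894, -0.1104, 0.2572]
orientation: [-3.07, -0.663, 0.0]
force: [1.0, 0.3, 1.2]
opening: 0.0605
gripper_force: 0.0
```

Request:
servo_tool --plan "0 -0.03 0 0;0 -0.07 0 0;0 -0.11 0 0;0 -0.11 0 0;0 -0.11 0 0"

```text
t: 32.37
tool_pos: [0.4446, -0.0101, 0.2576]
orientation: [3.069, 0.669, 0.001]
force: [-0.3, -0.5, -0.4]
opening: 0.0604
gripper_force: 0.0
```

```bash
cp pics/s15c.png pics/b15c.png; cp pics/s15t.png pics/b15t.png; python3 f2.py; python3 f3.py | grep s15
```

```text
peak 1.0 106.675
-8 handle end dz mm -12.7 7.82 [-0.21 -2.78  1.63]
-6 handle end dz mm -9.5 6.46 [-0.49 -1.9   1.98]
-4 handle end dz mm -6.3 5.22 [-0.39 -1.4   2.03]
-2 handle end dz mm -3.2 4.2 [-0.19 -0.95  1.7 ]
0 handle end dz mm 0.0 3.51 [-0.38 -0.31  2.16]
2 handle end dz mm 3.2 3.13 [-0.56  0.39  2.43]
4 handle end dz mm 6.3 3.0 [-0.55  0.97  2.47]
6 handle end dz mm 9.5 3.12 [-0.74  1.69  2.88]
8 handle end dz mm 12.7 3.73 [-0.86  2.45  3.02]
s15t [('+fw', np.float64(1.88), np.float64(0.6), np.float64(6.5)), ('-fw', np.float64(-2.25), np.float64(0.7), np.float64(3.6)), ('+n', np.float64(0.5), np.float64(0.7), np.float64(6.6)), ('-n', np.float64(-0.25), np.float64(1.4), np.float64(6.0))]
s15c [('+fw', np.float64(6.0), np.float64(1.1), np.float64(1.2)), ('-fw', np.float64(1.0), np.float64(2.7), np.float64(1.9)), ('+n', np.float64(-1.5), np.float64(1.8), np.float64(5.6)), ('-n', np.float64(3.25), np.float64(1.0), np.float64(5.1))]
```

```bash
python3 -c "
from plant import robot
print(robot.close_job())"
```

```text
the job is handed in; nothing more can be done
None
```

The job is handed in at about 32 s, with no verdict returned. The funnel was laid on the block and released, carried by its handle, then seated spout-down in the stand, pressed flush and let go. By my last images it is within about 2 mm of the seat axis, its mouth plane is about 35 mm above the seat, and it is close to upright. The tilt was only roughly measured.

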